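# Key the tube carousel into the tilted rotator and start it

### The arm

A 6-joint arm with a two-finger parallel gripper is mounted at the origin on a cart in front of the work surface, level with it; the furniture and walls round the work are solid. World frame = base frame: x ahead of the robot, y to its left, z up, the work surface at z = 0. Lengths are in mm, angles in rad, forces in N, time in s.
With the tool pointing down it reaches from about 400 to 925 mm from the base axis. Payload 12.5 kg.
Tool frame: the origin (TCP) lies midway between the tips of the shut fingers; the grasp point (between the pads) lies 19 mm behind it (env.tcp_to_grasp is the distance from the TCP to the grasp point, in mm); z points along the fingers, y is the line along which they close (so a half turn about z gives the same grasp; the last joint's range is limited). The gripper opens to 95 mm and grips with 3 to 60 N. Pads are 20 mm wide; open, the fingers measure 119 mm over their backs; the gripper's body (75 mm by 180 mm) begins 59 mm behind the grasp point.
Start: joints at [1.094, 0.491, 1.559, -0, 1.092, -0.106], TCP at [226.462, 582.551, 186.661] pointing down, gripper open.
Joint ranges: [-3.1, 3.1], [-0.84, 2.19], [0.05, 2.79], [-1.13, 4.28], [0.06, 2.93], [-2.69, 2.69]. Speed limits (rad/s): [2.22, 2.22, 2.79, 3.14, 3.14, 3.14].

### API

Orientations are given as [roll, pitch, yaw] about the fixed x, y, z axes, in that order (R = Rz(yaw) Ry(pitch) Rx(roll)).
In Python, from cell import env gives the robot as it stands. The module is installed in compiled form; this text tells all that it offers.
- The arm moves only by the tool step_arm, never from a script. Its argument "plan" is a list that holds one entry, the list of rows, each a list of 5 numbers: the shift along the tool's x, y, z in mm, then the turn about the tool's z in degrees, then the opening, from -1 (shut) to 1 (fully open). A call has 1 to 8 rows; each row is the pose to reach, as a shift and turn from the pose commanded when the call began, along the tool's axes at that moment; what a row does not reach only later rows make up. A row lasts 1/12 s, in which the tool goes at most 41.7 mm and 7.16 degrees, less where a joint would pass 70% of its speed; a pose out of reach is approached as far as the arm can. A call with a gripper value outside its range is refused whole. The fingers move at their own pace and stop on an object; the grip force is fixed at half the most. Time passes only in rows, so rows that repeat a pose let the fingers close. It gives the time, the measured TCP pose, the force, the opening and the grip force at its end, in the units of the state.
- env.state(): the state, without advancing time (a new reading comes with each control period).
- env.read_camera(name): name is "scene" or "top"; returns the picture (400x640x3 uint8, blue, green, red); there is no depth.
- env.get_calibration(name): a dict with "K" (3x3 intrinsics, pixels), "extrinsics" (4x4, takes a point from world to camera coordinates). Camera axes: x right, y up, looking along -z (the intrinsics and any distortion apply to the point x, -y, -z); pixel columns grow to the right and rows downward; lengths in mm; the calibration is good to about 2 mm. A picture is of the moment at which its call begins. get_calibration takes no time and is no camera call.
- env.job_done(): hands the job in; it is judged then, once.
The state is a dict: "t": time; "joints": joint angles; "qvel": joint speeds; "tau": joint torques, N m; "eef_pos": TCP position; "tcp_rot": TCP orientation; "ft_force": force on the tool from outside, world axes, zero at the start; "moment": the same for the moment, N m; "opening": opening from 0.0 (shut) to 1.0 (fully open); "grip_force": force on a finger pad.
Only numpy, scipy, OpenCV 4.12 (cv2) and the standard library are available. Lean on these libraries where they do the work, as an engineer would, in place of code of your own. Each camera call takes 0.05 s, during which the arm holds its last target. There are 200 camera calls.

### The job

The tube rotator's carousel stands next to it on the bench. Fit it to the tilted drive head: put its shaft into the drive's bore, turn it until the flats find the keys and it drops in, and seat it fully home, gently enough that the head keeps its set tilt. Then push the rotator's start lever right over to the back; don't tip over the sample cups.

Things in the scene. Friction and masses are not known exactly. Their poses are not given: they have to be found in the camera images.
- carousel: Loose tube carousel, 0.2-0.4 kg: aluminium hub (52 mm dia., 20 high) with six white arms carrying open tube sleeves, 151 mm over all; sleeves span z -42 to +16 mm. Steel shaft below, black grip bar on top. Origin: on the axis in the hub's lower shoulder face, 42 mm over the bench at the start as it stands on its sleeves. z: axis, away from the shaft (up at start); x: along the grip bar.
- carousel_grip (a point): Centre of the carousel's grip bar, on the axis 44 mm above the carousel origin; same axes. The bar is 66 mm long (x), 18 mm thick (y) and reaches from 25 mm below to 15 mm above this point; everything else of the carousel stays 24 mm or more below this point.
- shaft_tip (a point): End of the carousel's steel shaft, 36 mm below the carousel origin on the axis; same axes. Shaft 28 mm dia.; its lower 23 mm have two parallel flats, 18 mm across, looking to +y and -y (same after a half turn, parallel to the grip bar); the last 4 mm taper to 24 mm.
- bore_mouth (a point): Centre of the mouth of the drive bore on the rotator's tilted head, whose tilt is clamped (yields over 8 N m). z: bore axis, out of the bore (up and to the rotator's front, 21 to 34 degrees from vertical); y: level, to the rotator's left; x: up the slope. The bore is round, 31 mm dia., for 16 mm down to the keys. Home: carousel origin at this point, z along z. Steel face 69 mm dia., 84 mm snout.
- key_level (a point): On the bore axis, 16 mm down the bore, where two keys begin; same axes as bore_mouth. They leave a slot 20.6 mm wide that passes the flats only within about 7 degrees; other shafts stop here, shoulder 20 mm out; a match drops 20 mm. The slot lies up to 43 degrees either way from the x axis, unreported: two short black lines on the steel face show it. The sleeve turns only above 0.3 N m.
- rotator: Tube rotator fixed to the bench: white base plate, 150 mm deep, 270 wide, 28 high, and a control box, 100 mm wide, 62 high, at its right end. Origin on the bench under the head's pivot, which is 100 mm up; the bore mouth is 100 mm from the pivot along the bore axis. x: to its back, y: to its left, z up; the head leans to -x.
- switch (a joint): Start lever on top of the control box: 0 = off, leaning 29 degrees to the rotator's front (-x); 1.0 = on, leaning 29 degrees to the back, at its stop. Hinged about the rotator's y axis at (-10, -137, 66) mm in the rotator's frame. About 1 N at the tip turns it and it stays where it is left.
- switch_tip (a point): Centre of the round black end of the start lever, 60 mm from its pivot; the end is 15 mm thick.
- cup_a: Sample cup with yellow lid, 64 mm wide, 66 mm high, standing loose in front of the rotator. Origin: centre of its underside, z up.
- cup_b: Sample cup with red lid, 64 mm wide, 66 mm high, standing loose to the left of the carousel. Origin: centre of its underside, z up.

How it is judged (in metres and radians):
On the way, in this order (a step that is already met when the one before it is completed fails the run):
1. the carousel is keyed and fully home in the bore (z of carousel in the frame of bore_mouth between -0.005 and 0.004 m and x of carousel in the frame of bore_mouth between -0.004 and 0.004 m and y of carousel in the frame of bore_mouth between -0.004 and 0.004 m and angle between the z axis of carousel and the z axis of bore_mouth, either way round below 0.09 rad), for 0.2 s.
2. the start lever is pushed over to the back (value of joint switch above 0.85 rad), for 0.1 s.
At the end, for the whole second after the job is handed in: The carousel sits keyed in the bore with its shoulder within 4 mm of the mouth, its axis within 4 mm and 5 degrees of the bore's, at rest and released; the start lever is over to the back (above 0.85 rad) (all of step 1 and linear speed of carousel below 0.02 m/s and value of joint switch above 0.85 rad); the robot touches nothing.
It fails at once if a sample cup is tipped over (angle between any of cup_a, cup_b's own z axis and vertical above 0.6 rad).
It fails at once if the drive head is forced out of its set tilt (bore mouth moved over 12 mm) (distance of bore_mouth from where it was at the start of the episode above 0.012 m).
It also fails if it takes over 70 s, if anything falls off the work surface, if the arm or the gripper's body presses on something with over 40 N, if the wrist force passes 120 N, or if a joint passes its speed limit or range.

## Working session

There is one attempt and no reset: what is moved stays moved. The work goes in short steps, Python scripts to look and compute and a tool call to move; the robot and the scene stay as the last step left them, time stands still between calls to the robot, and variables do not carry over. Pictures are saved under pics/ and viewed, at most 12 in all, crops included, and the job is handed in when it is done.

Besides the shell and the picture viewer there is one more tool, called after ">>>" as name([rows], argument=value, ...), one row to a line, values as JSON. step_arm: Moves the arm, as the interface text tells. Its arguments: {"type":"object","properties":{"plan":{"type":"array"}},"required":["plan"]}

```bash
mkdir -p pics; python3 - <<'E'
from cell import env
import cv2,numpy as np
for n in("scene","top"):
    cv2.imwrite(f"pics/{n}0.png",env.read_camera(n)); c=env.get_calibration(n); print(n,np.round(c["K"],1).tolist(),np.round(c["extrinsics"],4).tolist(),c.keys())
print(env.state())
E
```

```text
scene [[439.0, 0.0, 316.3], [0.0, 439.0, 195.0], [0.0, 0.0, 1.0]] [[0.8813, -0.4725, -0.0096, -409.8639], [0.3499, 0.6388, 0.6852, -309.2609], [-0.3176, -0.6072, 0.7283, -1314.4554], [0.0, 0.0, 0.0, 1.0]] dict_keys(['K', 'extrinsics'])
top [[375.7, 0.0, 323.0], [0.0, 375.7, 193.0], [0.0, 0.0, 1.0]] [[0.0226, -0.9996, 0.0151, 35.6371], [0.9902, 0.0244, 0.1372, -497.6812], [-0.1375, 0.0119, 0.9904, -1082.5338], [0.0, 0.0, 0.0, 1.0]] dict_keys(['K', 'extrinsics'])
{'t': 0.1, 'joints': array([ 1.09443485e+00,  4.91473121e-01,  1.55936812e+00,  1.98193919e-05,
        1.09172535e+00, -1.05587233e-01]), 'qvel': array([-0.000374  , -0.00057469, -0.00049692, -0.00019001, -0.00146671,
        0.00158237]), 'tau': array([ 2.12039013e-03, -6.13626766e+01, -2.58600533e+01,  6.93656341e-02,
        4.71144961e-02, -6.89373542e-05]), 'eef_pos': array([226.31718675, 582.32931797, 186.14347842]), 'tcp_rot': array([-3.14062599e+00, -1.20126043e-04,  2.77080920e+00]), 'ft_force': array([0.29440755, 0.82532684, 0.08934791]), 'moment': array([ 0.01956398, -0.04232448,  0.00847389]), 'grip_force': 0.0, 'opening': 1.0001082988347545}
```

View pics/scene0.png

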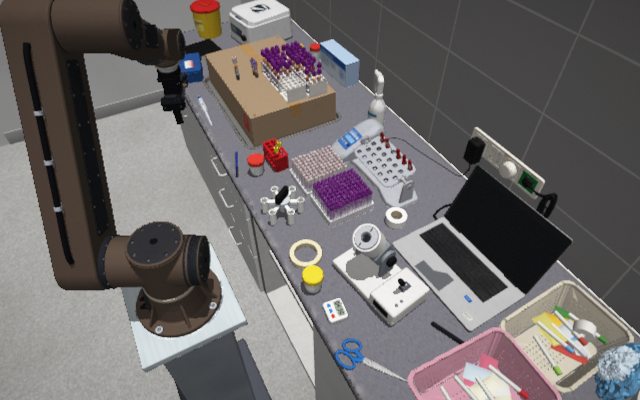

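View pics/top0.png

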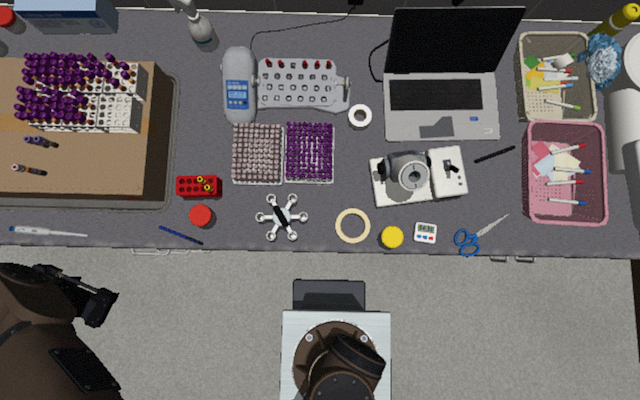

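The scene view shows the carousel at (283,203), the drive head at (368,238), the control box at (400,292) and the yellow cup at (312,278). In the top view the carousel is at (282,216), the bore face at (414,175), the lever near (450,167), the red cup at (200,215) and the yellow cup at (392,237). I'll zoom in on these.

```bash
python3 - <<'E'
import cv2,numpy as np
s=cv2.imread("pics/scene0.png");t=cv2.imread("pics/top0.png")
def crop(i,x,y,w,h,f):return cv2.resize(i[y:y+h,x:x+w],None,fx=f,fy=f,interpolation=cv2.INTER_CUBIC)
a=crop(t,362,140,110,75,4) ; b=crop(t,245,180,75,75,4)   #440x300,300x300
c=crop(s,330,215,110,75,4); d=crop(s,250,165,75,75,4)
cv2.imwrite("pics/z.png",np.vstack([np.hstack([a,b]),np.hstack([c,d])]))
E
```

```text
(no output)
```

View pics/z.png

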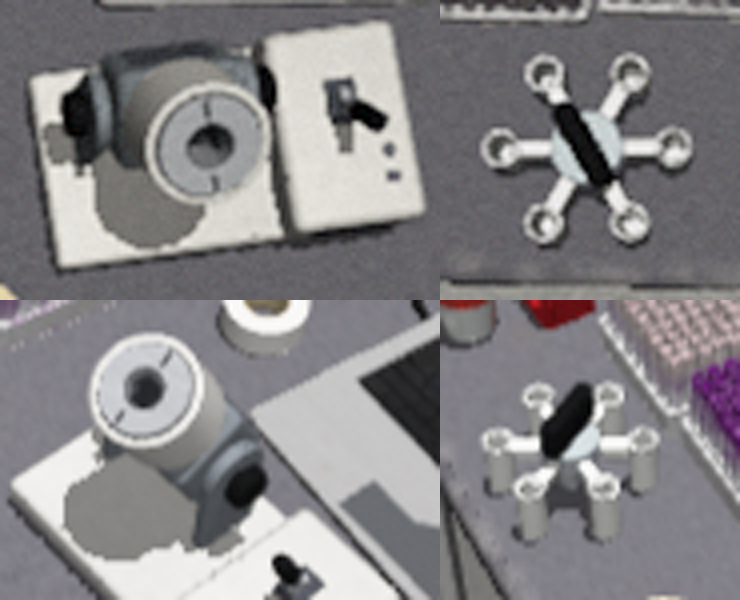

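The zoom shows the steel face and its two black lines clearly. In the top view the lines are near (414,167) and (416,186) with the bore at (414.3,176). In the scene view they are near (372,229) and (359,245) with the bore at (366.5,237). The grip bar runs from about (386,208) in the crop, upper left to lower right. Next I'll check the gray levels for masks.

```bash
python3 - <<'E'
import cv2
s=cv2.imread("pics/scene0.png");t=cv2.imread("pics/top0.png")
for n,i,r,c0,c1,c,r0,r1 in(("top",t,171,392,434,408,152,200),("scene",s,240,350,386,366,218,258)):
    print(n,[tuple(map(int,p)) for p in i[r,c0:c1]]); print([int(p.mean()) for p in i[r0:r1,c]])
print([tuple(map(int,p)) for p in t[216,268:300]]); print([int(p.mean()) for p in t[190,362:400]],[int(p.mean()) for p in t[170,424:476]])
E
```

```text
top [(52, 53, 49), (62, 64, 64), (69, 70, 73), (73, 77, 74), (76, 78, 81), (83, 85, 86), (86, 89, 93), (133, 139, 140), (183, 192, 192), (188, 194, 197), (124, 127, 129), (118, 116, 116), (159, 160, 158), (165, 163, 162), (166, 165, 166), (165, 164, 161), (164, 165, 163), (166, 164, 162), (170, 170, 167), (154, 151, 150), (128, 127, 124), (92, 91, 90), (50, 44, 43), (46, 44, 45), (69, 67, 68), (106, 104, 101), (137, 136, 136), (154, 149, 151), (167, 163, 162), (158, 155, 156), (163, 162, 162), (156, 157, 159), (165, 163, 162), (164, 164, 161), (124, 124, 124), (153, 159, 161), (204, 209, 213), (146, 154, 156), (65, 69, 70), (134, 140, 142), (178, 185, 187), (204, 210, 211)]
[47, 52, 98, 134, 141, 139, 141, 140, 137, 141, 184, 211, 191, 138, 143, 165, 165, 162, 156, 164, 164, 165, 160, 134, 123, 128, 132, 150, 160, 162, 163, 162, 165, 164, 159, 138, 143, 180, 159, 111, 109, 117, 112, 114, 115, 110, 105, 182]
scene [(133, 126, 127), (138, 132, 135), (176, 175, 178), (226, 228, 229), (182, 181, 181), (210, 205, 204), (208, 203, 201), (209, 204, 202), (208, 204, 203), (210, 207, 204), (2
[... 861 characters left out ...]
10), (63, 62, 57), (173, 173, 165), (212, 214, 203), (210, 211, 201), (209, 211, 202), (211, 211, 200), (199, 199, 197), (216, 216, 219), (234, 235, 237), (234, 233, 234), (234, 232, 235), (233, 233, 235), (233, 234, 234), (233, 234, 235), (226, 227, 230), (214, 214, 216)]
[96, 97, 96, 96, 106, 103, 102, 100, 102, 95, 63, 67, 148, 209, 224, 222, 223, 224, 225, 222, 221, 221, 228, 181, 108, 117, 115, 116, 116, 114, 118, 117, 115, 116, 113, 114, 116, 113] [160, 167, 143, 161, 199, 142, 81, 150, 189, 211, 223, 219, 218, 220, 223, 221, 218, 223, 221, 225, 173, 37, 44, 52, 45, 48, 129, 153, 78, 0, 5, 15, 13, 11, 88, 186, 215, 210, 208, 195, 139, 95, 101, 98, 105, 109, 102, 103, 101, 105, 100, 97]
```

```bash
cat > h.py <<'E'
import numpy as np,cv2
from cell import env
cal={n:env.get_calibration(n) for n in("scene","top")}
def ray(n,uv):
    uv=np.atleast_2d(np.float64(uv));K=cal[n]["K"];E=np.array(cal[n]["extrinsics"])
    d=np.c_[(uv[:,0]-K[0][2])/K[0][0],-(uv[:,1]-K[1][2])/K[1][1],-np.ones(len(uv))]@E[:3,:3]
    return -E[:3,:3].T@E[:3,3],d
def plane(n,uv,p,nn=(0,0,1)):
    c,d=ray(n,uv);nn=np.array(nn);return c+d*(((np.array(p)-c)@nn)/(d@nn))[:,None]
def tri(a,b):
    (c1,d1),(c2,d2)=ray("top",a),ray("scene",b);d1,d2=d1[0],d2[0]
    A=np.c_[d1,-d2];s=np.linalg.lstsq(A,c2-c1,rcond=None)[0];p,q=c1+s[0]*d1,c2+s[1]*d2
    return (p+q)/2,np.linalg.norm(p-q)
def gray(f):return cv2.imread(f).astype(np.float32).mean(2)
def rad(g,c,r0,r1,fn):
    P=[];r=np.arange(r0,r1,.1)
    for a in np.linspace(0,2*np.pi,90,endpoint=False):
        x=(c[0]+r*np.cos(a)).astype(np.float32)[None];y=(c[1]+r*np.sin(a)).astype(np.float32)[None]
        k=fn(cv2.remap(g,x,y,cv2.INTER_LINEAR)[0]);
        if k is not None:P.append((x[0,k],y[0,k]))
    return np.float32(P)
def rowedge(g,rows,c0,c1,th,rise):
    P=[]
    for r in rows:
        v=g[r,c0:c1];k=np.where((v[:-1]<th)&(v[1:]>=th) if rise else (v[:-1]>=th)&(v[1:]<th))[0]
        if len(k):k=k[0] if rise else k[-1];P.append((c0+k+(th-v[k])/(v[k+1]-v[k]),r))
    return np.array(P)
E
cat > m.py <<'E'
from h import *
T,S=gray("pics/top0.png"),gray("pics/scene0.png")
def ell(g,c,r0,r1):
    P=rad(g,c,r0,r1,np.argmin)
    for _ in range(4):
        e=cv2.fitEllipseAMS(P);th=np.deg2rad(e[2]);q=(P-e[0])@np.array([[np.cos(th),-np.sin(th)],[np.sin(th),np.cos(th)]])
        d=np.abs(np.hypot(q[:,0]/e[1][0]*2,q[:,1]/e[1][1]*2)-1);P=P[d<max(.04,np.median(d)*2)]
    return e,P
eT,PT=ell(T,(414.2,175.8),9.5,14.5);eS,PS=ell(S,(366.2,237),8.5,14)
print("ell",eT,len(PT),eS,len(PS))
M,gap=tri(eT[0],eS[0]);print("mouth",M.round(1),gap)
L=rowedge(T,range(165,203,2),364,386,150,True);R=rowedge(T,range(150,190,2),455,474,150,False)
for P,z in((L,0),(L,28),(R,62)):
    X=plane("top",P,(0,0,z));v=cv2.fitLine(X[:,:2].astype(np.float32),cv2.DIST_HUBER,0,.01,.01).ravel();print("edge yaw",np.rad2deg(np.arctan(v[1]/v[0])),v[2:])
# bar
for n,g,(x,y,w,h) in(("top",T,(265,195,35,40)),("scene",S,(268,178,30,32))):
    m=(g[y:y+h,x:x+w]<60).astype(np.uint8);k,l,s,c=cv2.connectedComponentsWithStats(m);i=1+s[1:,4].argmax()
    pts=np.argwhere(l==i)[:,::-1]+(x,y);r=cv2.minAreaRect(pts.astype(np.float32));print(n,"bar",s[i],c[i]+(x,y),r)
    B=cv2.boxPoints(r);print(plane(n,B,(0,0,101)).round(0).tolist())
    if n=="top":bt=c[i]+(x,y)
    else:print("bar tri",tri(bt,c[i]+(x,y)))
for yaw in(6,8,10):
  for t in(21,24,27,30,33):
    y,a=np.deg2rad(yaw),np.deg2rad(t);ex=np.array([np.cos(y),np.sin(y),0]);n=-np.sin(a)*ex+[0,0,np.cos(a)];yy=np.cross([0,0,1],ex);xx=np.cross(yy,n);o=[yaw,t]
    for nm,P,mk in(("top",PT,((414,166.75),(415.75,186))),("scene",PS,((371.75,229),(359.25,244.75)))):
        Q=plane(nm,P,M,n)-M;e=cv2.fitEllipseAMS(np.c_[Q@xx,Q@yy].astype(np.float32));o+=[e[1][0].round(1),e[1][1].round(1),round(e[2])]
        k=np.diff(plane(nm,mk,M,n),axis=0)[0];o.append(round(np.rad2deg(np.arctan((k@yy)/(k@xx))),1))
    print(o)
E
python3 m.py
```

```text
ell ((413.5977783203125, 175.4466552734375), (23.02099609375, 26.912153244018555), 48.20158767700195) 67 ((365.0543212890625, 235.96591186523438), (24.568387985229492, 25.132526397705078), 168.50364685058594) 60
mouth [ 525.8 -183.7  186.5] 2.8169759115706454
edge yaw 9.061017 [ 548.2522  -104.25708]
edge yaw 9.061039 [ 543.2135  -100.20638]
edge yaw 9.200028 [ 574.2685 -363.7881]
top bar [  8  11  26  28 190] [282.06315789 218.14736842] ((286.0154113769531, 218.12310791015625), (27.03957176208496, 23.566598892211914), 82.87498474121094)
[[447.0, 187.0, 101.0], [457.0, 122.0, 101.0], [383.0, 111.0, 101.0], [373.0, 175.0, 101.0]]
scene bar [  7   8  13  19 134] [281.25373134 194.96268657] ((281.1884460449219, 194.7576904296875), (7.893522262573242, 19.73380470275879), 37.87498474121094)
[[377.0, 143.0, 101.0], [443.0, 189.0, 101.0], [452.0, 158.0, 101.0], [386.0, 113.0, 101.0]]
bar tri (array([416.58331252, 160.38031411,  88.80025843]), np.float64(2.7163392729709233))Traceback (most recent call last):
  File "m.py", line 26, in <module>
    Q=plane(nm,P,M,n)-M;e=cv2.fitEllipseAMS(np.c_[Q@xx,Q@yy].astype(np.float32));o+=[e[1][0].round(1),e[1][1].round(1),round(e[2])]
                                                                                     ^^^^^^^^^^^^^
AttributeError: 'float' object has no attribute 'round'
```

```bash
sed -i 's/e\[1\]\[0\].round(1),e\[1\]\[1\].round(1)/round(e[1][0],1),round(e[1][1],1)/; s/(6,8,10)/(9.1,)/; s/(21,24,27,30,33)/(21,24,26,28,30,32,34)/; s/g\[y:y+h,x:x+w\]<60/g[y:y+h,x:x+w]<(45 if n=="top" else 60)/' m.py; cat >> m.py <<'E'
# lateral consistency: rotator y=0 line from box right edge (y=-187?) ; plate left/right
print("bar rows");
for r in range(204,232,2): print(r,T[r,270:296].astype(int).tolist())
# bench front edge
P=[(c,233+int(np.argmax(np.abs(np.diff(T[233:262,c]))))) for c in (230,320,350)];print(plane("top",P,(0,0,0)).round(0).tolist())
E
python3 m.py | tail -n +6
```

```text
top bar [  8  11  18  22 138] [280.58695652 216.20289855] ((281.2877502441406, 215.6179656982422), (23.116601943969727, 8.06167221069336), 60.945396423339844)
[[443.0, 188.0, 101.0], [455.0, 169.0, 101.0], [400.0, 136.0, 101.0], [388.0, 155.0, 101.0]]
scene bar [  7   8  13  19 134] [281.25373134 194.96268657] ((281.1884460449219, 194.7576904296875), (7.893522262573242, 19.73380470275879), 37.87498474121094)
[[377.0, 143.0, 101.0], [443.0, 189.0, 101.0], [452.0, 158.0, 101.0], [386.0, 113.0, 101.0]]
bar tri (array([420.69245301, 165.9791009 ,  81.87955431]), np.float64(0.9521081513789894))
[9.1, 21, 62.6, 68.5, 214, np.float64(1.4), 69.2, 78.2, 157, np.float64(9.3)]
[9.1, 24, 63.6, 68.3, 217, np.float64(2.2), 69.4, 77.5, 162, np.float64(8.0)]
[9.1, 26, 64.3, 68.2, 40, np.float64(2.8), 69.5, 77.1, 166, np.float64(7.1)]
[9.1, 28, 65.0, 68.2, 47, np.float64(3.3), 69.6, 76.9, 170, np.float64(6.2)]
[9.1, 30, 65.7, 68.4, 57, np.float64(3.9), 69.7, 76.7, 174, np.float64(5.2)]
[9.1, 32, 66.2, 68.9, 250, np.float64(4.4), 69.8, 76.7, 179, np.float64(4.3)]
[9.1, 34, 66.4, 69.8, 81, np.float64(5
[... 1116 characters left out ...]
159, 82, 59, 47, 51, 47, 43]
222 [80, 79, 82, 72, 126, 187, 203, 204, 202, 191, 125, 13, 13, 17, 13, 20, 10, 44, 82, 77, 55, 66, 84, 82, 77, 93]
224 [100, 101, 98, 99, 109, 183, 204, 174, 177, 200, 215, 160, 14, 15, 17, 18, 10, 3, 19, 33, 43, 83, 105, 101, 98, 100]
226 [91, 98, 93, 125, 202, 235, 234, 232, 168, 79, 73, 79, 63, 32, 20, 25, 69, 97, 198, 198, 92, 96, 96, 97, 105, 105]
228 [102, 93, 155, 218, 234, 233, 227, 162, 44, 44, 45, 50, 48, 51, 53, 58, 154, 226, 236, 236, 199, 109, 102, 106, 101, 101]
230 [110, 156, 219, 234, 232, 222, 140, 39, 45, 77, 101, 100, 109, 97, 65, 48, 54, 186, 237, 231, 235, 213, 167, 138, 105, 94]
[[325.0, 321.0, 0.0], [326.0, 52.0, 0.0], [369.0, -38.0, 0.0]]
```

```bash
python3 - <<'E'
s=open("m.py").read()
s=s.replace("P=rad(g,c,r0,r1,np.argmin)","P=rad(g,c,r0,r1,lambda v:next(iter(find_peaks(-v,prominence=10)[0]),None))").replace("from h import *","from h import *\nfrom scipy.signal import find_peaks")
s=s.replace("9.5,14.5","8.5,15").replace("8.5,14)","7.5,15)").replace("(414,166.75),(415.75,186)","(413.6,166.4),(415.4,185.6)").replace("(371.75,229),(359.25,244.75)","(371.4,228.6),(358.9,244.4)")
s=s[:s.index("# lateral")]+'''
V=np.array([(105,75),(192,72),(232,147),(191,222),(105,222),(60,147)])/4-.375+(245,180)
X=plane("top",V,(0,0,58));print("sleeves",X.round(1).tolist(),X.mean(0),np.linalg.norm(X-X.mean(0),axis=1))
'''
open("m.py","w").write(s)
E
python3 m.py; python3 -c "
from h import *
print(ray('top',(0,0))[0],ray('scene',(0,0))[0])"
```

```text
ell ((413.82513427734375, 175.62257385253906), (23.68736457824707, 26.91731834411621), 230.50790405273438) 61 ((365.9756774902344, 237.18841552734375), (21.71639633178711, 24.569488525390625), 237.28659057617188) 53
mouth [ 527.  -185.7  182.1] 1.1600478118972233
edge yaw 9.061017 [ 548.2522  -104.25708]
edge yaw 9.061039 [ 543.2135  -100.20638]
edge yaw 9.200028 [ 574.2685 -363.7881]
top bar [  8  11  18  22 138] [280.58695652 216.20289855] ((281.2877502441406, 215.6179656982422), (23.116601943969727, 8.06167221069336), 60.945396423339844)
[[443.0, 188.0, 101.0], [455.0, 169.0, 101.0], [400.0, 136.0, 101.0], [388.0, 155.0, 101.0]]
scene bar [  7   8  13  19 134] [281.25373134 194.96268657] ((281.1884460449219, 194.7576904296875), (7.893522262573242, 19.73380470275879), 37.87498474121094)
[[377.0, 143.0, 101.0], [443.0, 189.0, 101.0], [452.0, 158.0, 101.0], [386.0, 113.0, 101.0]]
bar tri (array([420.69245301, 165.9791009 ,  81.87955431]), np.float64(0.9521081513789894))
[9.1, 21, 64.7, 68.9, 28, np.float64(1.5), 67.1, 69.6, 101, np.float64(9.4)]
[9.1, 24, 65.7, 68.7, 30, np.float64(2.4), 67.1, 69.1, 259, np.float64(8.1)]
[9.1, 26, 66.5, 68.5, 34, np.float64(2.9), 66.8, 69.3, 245, np.float64(7.2)]
[9.1, 28, 67.3, 68.5, 46, np.float64(3.5), 66.3, 69.6, 238, np.float64(6.3)]
[9.1, 30, 67.9, 68.9, 77, np.float64(4.0), 65.8, 70.1, 54, np.float64(5.3)]
[9.1, 32, 67.9, 69.9, 94, np.float64(4.6), 65.3, 70.7, 232, np.float64(4.4)]
[9.1, 34, 67.8, 71.1, 100, np.float64(5.1), 64.8, 71.4, 231, np.float64(3.5)]
sleeves [[473.9, 198.2, 58.0], [477.6, 135.4, 58.0], [423.9, 104.8, 58.0], [369.6, 132.5, 58.0], [368.2, 193.8, 58.0], [421.0, 228.3, 58.0]] [422.35466273 165.52690587  58.        ] [61.03749034 62.9293845  60.72640896 62.26766693 61.14377002 62.83616239]
[ 343.11988663   60.65332224 1139.923654  ] [  51.93100833 -794.23016695 1165.30053527]
```

```bash
cat >> m.py <<'E'
for n,g,(x,y,w,h) in(("top",T,(444,158,20,20)),("scene",S,(392,270,20,20))): print(n,x,y);print("\n".join(" ".join(f"{v:3d}" for v in r) for r in g[y:y+h,x:x+w].astype(int)))
p,gap=tri((454.1,169.1),(400.9,281.6));print("tip",p,gap)
a=np.deg2rad(9.1);Rz=np.array([[np.cos(a),-np.sin(a),0],[np.sin(a),np.cos(a),0],[0,0,1]]);O=p-Rz@[-39,-137,118];print("O",O,"mouth in rot",Rz.T@(M-O))
E
python3 m.py|sed -n '/^sleeves/,$p'
```

```text
sleeves [[473.9, 198.2, 58.0], [477.6, 135.4, 58.0], [423.9, 104.8, 58.0], [369.6, 132.5, 58.0], [368.2, 193.8, 58.0], [421.0, 228.3, 58.0]] [422.35466273 165.52690587  58.        ] [61.03749034 62.9293845  60.72640896 62.26766693 61.14377002 62.83616239]
top 444 158
218 219 216 219 211 197 205 212 210 209 211 209 214 209 210 211 205 170 113  93
182 181 169 170 152 128 186 215 211 211 211 209 210 210 211 210 207 179 120  91
100  96  80  72  65  64 145 209 211 211 209 207 210 212 212 212 211 195 140  95
 73  70  82 106 102  76 118 191 218 213 208 209 210 210 213 211 211 202 152 100
 71  70  87 136 156 116 107 188 219 213 210 211 210 211 212 208 215 207 161 110
 64  73  72 141 179 140 112 187 219 211 212 207 212 215 216 215 214 207 169 113
 56  67  63 114 146 122  97 138 184 205 215 215 213 215 216 214 209 210 178 127
 61  75  57  66  87  81  53  42  89 140 177 208 216 216 213 215 212 210 193 138
 53  71  62  44  54  44  19   2   1  12  80 147 202 219 216 215 213 215 203 149
 68  82  61  60  59  23   2   1   7   3   1  40 118 179 206 215 213 217 207 156
 83  73  58  51  58  28   4   6 
[... 1849 characters left out ...]
  78  14  14  14  15  26  89 144 107 156 212 237 238
240 239 239 240 240 239 233 185  42  12  13  13  44 132 190 120 100 142 215 239
239 238 239 239 240 239 233 176  72  29   9  22  65 133 154 118  94 100 150 225
239 239 239 239 240 236 198  78  66  61  77  71  91 110 100  97  95  94 120 208
239 239 239 239 239 229 123  44  48  68 102 107 112 101  99  96  98 129 206 229
239 239 240 234 202 187 101  62  48  54  76  98 106  96  97 108 148 214 238 238
239 240 240 230 133 132 128 102  64  48  59  89  96  94  96 152 219 238 238 237
tip [ 562.81545145 -318.33794266  109.34780041] 0.48398605263397293
O [ 579.6569347  -176.89408651   -8.65219959] mouth in rot [-53.42275727  -0.40558795 190.73784418]
```

>>> step_arm([
  [[-40,-38,0,7,1],[-80,-76,0,14,1],[-120,-114,0,21,1],[-160,-152,0,28,1],[-200,-190,0,35,1],[-240,-228,0,42,1],[-280,-266,0,49,1],[-315,-300,0,56,1]],
])

```text
t: 0.77
eef_pos: [368.6, 279.1, 186.6]
tcp_rot: [-3.142, -0.0, 1.788]
ft_force: [1.6, 1.7, -0.2]
opening: 1.001
grip_force: 0.0
```

```bash
cat > go.py <<'E'
import sys,numpy as np
from scipy.spatial.transform import Rotation as R
from cell import env
s=env.state();Rm=R.from_euler("xyz",s["tcp_rot"]);ps=np.rad2deg(s["tcp_rot"][2])
if len(sys.argv)>4:
    t=np.array(list(map(float,sys.argv[1:4])));print("shift",(Rm.inv().apply(t-s["eef_pos"])).round(1),"turn",round((ps-float(sys.argv[4])+180)%360-180,1))
print("t",round(s["t"],2),"pos",s["eef_pos"].round(1),"yaw",round(ps,1),"F",s["ft_force"].round(1),"M",s["moment"].round(2),"open",round(s["opening"],3),"grip",round(s["grip_force"],1),"j",s["joints"].round(2))
E
python3 go.py 422.5 165 140 31.5
```

```text
shift [-123.    28.1   46.6] turn 70.9
t 0.77 pos [368.6 279.1 186.6] yaw 102.4 F [ 1.6  1.7 -0.2] M [-0.04 -0.04 -0.03] open 1.001 grip 0.0 j [0.5  0.26 1.94 0.   0.94 0.29]
```

>>> step_arm([
  [[-20,5,0,7,1],[-40,9,0,14,1],[-60,14,0,21,1],[-80,18,0,28,1],[-100,23,0,35,1],[-115,26,0,42,1],[-123,28,0,49,1],[-123,28,0,56,1]],
])

```text
t: 1.43
eef_pos: [423.4, 165.8, 186.4]
tcp_rot: [-3.142, 0.0, 0.808]
ft_force: [-0.0, 0.6, -0.1]
opening: 0.997
grip_force: 0.0
```

>>> step_arm([
  [[0,0,10,7,1],[0,0,20,14,1],[0,0,25,14.5,1],[0,0,25,14.5,1]],
])

```text
t: 1.77
eef_pos: [422.3, 167.0, 160.7]
tcp_rot: [-3.141, 0.002, 0.566]
ft_force: [-0.3, 0.1, -0.8]
opening: 0.998
grip_force: 0.0
```

```bash
python3 go.py 422.5 165 71 31.5; python3 - <<'E'
from h import *
t=env.read_camera("top");s=env.read_camera("scene")
c=lambda i,x,y:cv2.resize(i[y:y+80,x:x+80],None,fx=5,fy=5,interpolation=cv2.INTER_CUBIC)
cv2.imwrite("pics/g1.png",np.hstack([c(t,242,176),c(s,245,145)]))
E
```

```text
shift [-0.7  1.9 89.7] turn 0.9
t 1.77 pos [422.3 167.  160.7] yaw 32.4 F [-0.3  0.1 -0.8] M [-0.08  0.18  0.02] open 0.998 grip 0.0 j [0.23 0.28 1.99 0.   0.87 1.24]
```

View pics/g1.png

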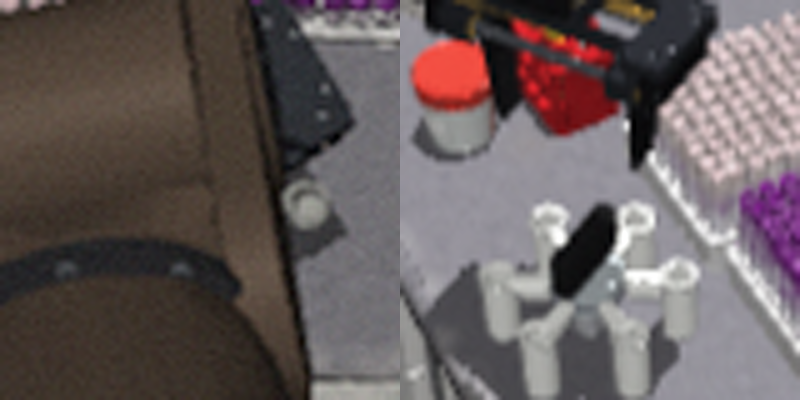

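The scene crop shows the two fingers straddling the bar, with the tips at about (245+128, 145+30) and (266, 160). The arm hides the carousel in the top view. I'll go down and close.

>>> step_arm([
  [[-1,2,25,1,0.4],[-1,2,50,1,0.2],[-1,2,70,1,0.1],[-1,2,82,1,0],[-1,2,89,1,0],[-1,2,89,1,0]],
])

```text
t: 2.37
eef_pos: [422.8, 164.9, 71.9]
tcp_rot: [-3.141, 0.001, 0.547]
ft_force: [-0.8, 0.3, -0.3]
opening: 0.636
grip_force: 0.0
```

>>> step_arm([
  [[0,0,0,0,-0.4],[0,0,0,0,-1],[0,0,0,0,-1],[0,0,0,0,-1],[0,0,0,0,-1],[0,0,0,0,-1]],
])

```text
t: 2.87
eef_pos: [423.1, 165.0, 73.0]
tcp_rot: [-3.142, -0.001, 0.546]
ft_force: [-1.3, 3.0, 2.3]
opening: 0.215
grip_force: 1.8
```

```bash
python3 go.py
```

```text
t 2.87 pos [423.1 165.   73. ] yaw 31.3 F [-1.3  3.   2.3] M [ 0.51  0.43 -0.04] open 0.215 grip 1.8 j [0.23 0.43 2.09 0.   0.63 1.25]
```

>>> step_arm([
  [[0,0,0,0,-1],[0,0,0,0,-1],[0,0,0,0,-1],[0,0,0,0,-1]],
])

```text
t: 3.2
eef_pos: [423.7, 165.1, 73.3]
tcp_rot: [3.141, -0.002, 0.546]
ft_force: [-0.2, -0.1, 8.1]
opening: 0.007
grip_force: 4.1
```

>>> step_arm([
  [[0,0,-20,0,-1],[0,0,-50,0,-1],[0,0,-85,0,-1],[0,0,-120,0,-1],[0,0,-150,0,-1],[0,0,-180,0,-1],[0,0,-195,0,-1],[0,0,-195,0,-1]],
])

```text
t: 3.87
eef_pos: [424.1, 165.2, 270.8]
tcp_rot: [3.14, -0.006, 0.546]
ft_force: [-0.2, -0.3, -0.3]
opening: 0.006
grip_force: 0.0
```

```bash
python3 go.py; python3 - <<'E'
from h import *
t=env.read_camera("top");s=env.read_camera("scene")
c=lambda i,x,y:cv2.resize(i[y:y+100,x:x+100],None,fx=4,fy=4,interpolation=cv2.INTER_CUBIC)
cv2.imwrite("pics/g2.png",np.hstack([c(t,242,166),c(s,235,105)]))
E
```

```text
t 3.87 pos [424.1 165.2 270.8] yaw 31.3 F [-0.2 -0.3 -0.3] M [-0.07  0.11  0.02] open 0.006 grip 0.0 j [0.23 0.15 1.83 0.   1.15 1.25]
```

View pics/g2.png

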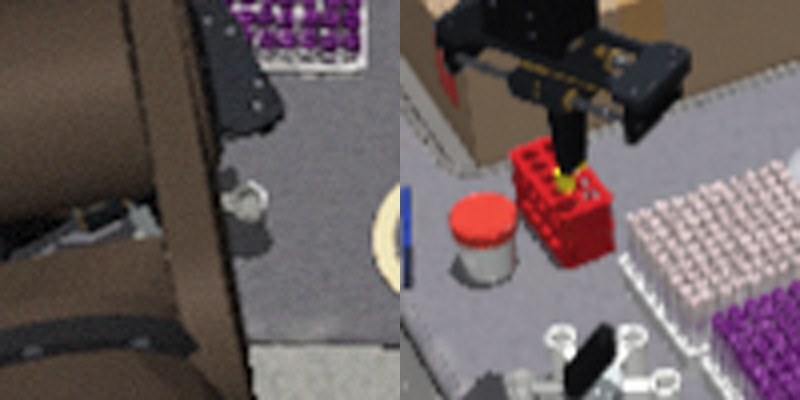

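The fingers closed fully and slipped off. The carousel is still standing at about scene px (282,195). I'll measure what changed before retrying.

```bash
python3 - <<'E'
from h import *
a=cv2.imread("pics/scene0.png");s=env.read_camera("scene");g=s.astype(np.float32).mean(2);g0=gray("pics/scene0.png")
for G in(g0,g):
    m=(G[178:212,265:302]<60).astype(np.uint8);k,l,st,c=cv2.connectedComponentsWithStats(m);i=1+st[1:,4].argmax()
    r=cv2.minAreaRect((np.argwhere(l==i)[:,::-1]).astype(np.float32));print(st[i],c[i]+(265,178),r)
c=lambda i:cv2.resize(i[160:240,245:325],None,fx=5,fy=5,interpolation=cv2.INTER_CUBIC)
cv2.imwrite("pics/g3.png",np.hstack([c(a),c(s)]))
E
```

```text
[ 10   8  13  19 134] [281.25373134 194.96268657] ((16.188461303710938, 16.7576904296875), (7.893522262573242, 19.73380470275879), 37.87498474121094)
[ 11   8  13  19 136] [281.84558824 195.41176471] ((16.858409881591797, 17.37610626220703), (7.996127605438232, 19.378849029541016), 41.18592834472656)
```

View pics/g3.png

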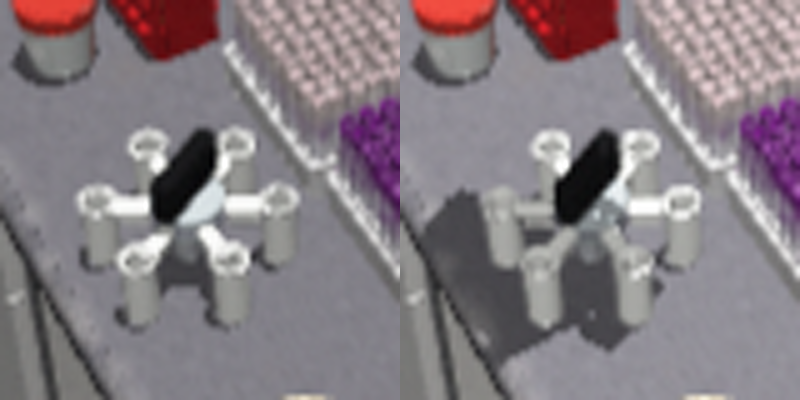

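>>> step_arm([
  [[0,0,-5,0,0],[0,0,-5,0,0.3],[0,0,30,0,0.3],[0,1,65,0,0.3],[-1,2,100,0,0.3],[-1,2,135,0,0.3],[-1,2,150,0,0.3],[-1,2,150,0,0.3]],
])

```text
t: 4.68
eef_pos: [421.4, 162.2, 114.3]
tcp_rot: [-3.139, 0.006, 0.545]
ft_force: [0.9, 0.1, -0.7]
opening: 0.511
grip_force: 0.0
```

```bash
cat > snap.py <<'E'
import sys
from h import *
c=lambda i,x,y:cv2.resize(i[y:y+70,x:x+80],None,fx=5,fy=4.2,interpolation=cv2.INTER_CUBIC)
cv2.imwrite(sys.argv[1],c(env.read_camera("scene"),245,150))
E
python3 go.py 422.5 164 69 30; python3 snap.py pics/a1.png
```

```text
shift [ 2.2 -0.8 45.3] turn 1.2
t 4.68 pos [421.4 162.2 114.3] yaw 31.2 F [ 0.9  0.1 -0.7] M [-0.08  0.13  0.02] open 0.511 grip 0.0 j [0.22 0.35 2.05 0.   0.75 1.25]
```

>>> step_arm([
  [[1,0,20,0,0.3],[2,0,38,0,0.3],[2,0,46,0,0.3],[2,0,46,0,0.3],[2,0,46,0,0.3]],
])

```text
t: 5.15
eef_pos: [425.3, 163.8, 72.5]
tcp_rot: [3.141, -0.001, 0.546]
ft_force: [-0.5, 0.9, -0.5]
opening: 0.654
grip_force: 0.0
```

```bash
python3 go.py; python3 snap.py pics/a2.png
```

```text
t 5.15 pos [425.3 163.8  72.5] yaw 31.3 F [-0.5  0.9 -0.5] M [-0.04  0.16 -0.01] open 0.654 grip 0.0 j [0.22 0.43 2.08 0.   0.63 1.25]
```

>>> step_arm([
  [[0,0,0,0,-0.3],[0,0,0,0,-0.5],[0,0,0,0,-0.5],[0,0,0,0,-0.5],[0,0,0,0,-0.5]],
])

```text
t: 5.62
eef_pos: [425.0, 163.7, 71.9]
tcp_rot: [3.142, -0.0, 0.545]
ft_force: [0.5, 0.0, 0.5]
opening: 0.356
grip_force: 0.0
```

```bash
python3 go.py; python3 snap.py pics/a3.png; python3 - <<'E'
import cv2,numpy as np
a=[cv2.imread(f"pics/a{i}.png") for i in(2,3)];cv2.imwrite("pics/ab.png",np.hstack(a))
E
```

```text
t 5.62 pos [425.  163.7  71.9] yaw 31.3 F [0.5 0.  0.5] M [-0.08  0.16 -0.02] open 0.356 grip 0.0 j [0.22 0.43 2.09 0.   0.63 1.25]
```

View pics/ab.png

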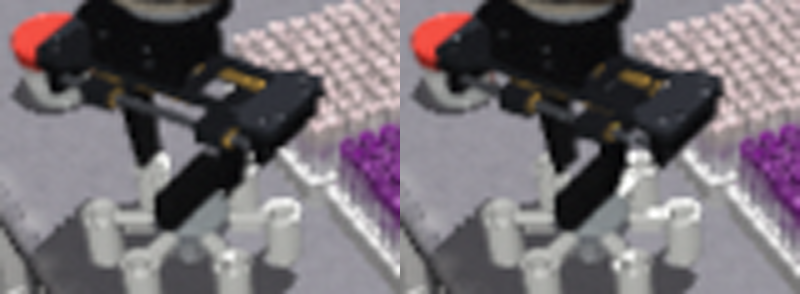

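The picture shows both fingertips ending near the top part of the bar, at crop (155,165). Projecting the reported TCP puts the tips about 4 px lower, so the tips sit roughly 15–20 mm higher on the bar than intended. That explains the earlier squeeze-out. I'll feel downward in small steps.

>>> step_arm([
  [[-1,-1,3,0,-0.3],[-1,-1,5,0,-0.3],[-1,-1,7,0,-0.3],[-1,-1,8,0,-0.3],[-1,-1,8,0,-0.3]],
])

```text
t: 6.08
eef_pos: [423.5, 164.0, 63.3]
tcp_rot: [-3.141, 0.0, 0.546]
ft_force: [0.5, 0.8, -0.3]
opening: 0.352
grip_force: 0.0
```

>>> step_arm([
  [[0,0,2,0,-0.3],[0,0,4,0,-0.3],[0,0,6,0,-0.3],[0,0,6,0,-0.3],[0,0,6,0,-0.3]],
])

```text
t: 6.5
eef_pos: [423.5, 164.0, 57.5]
tcp_rot: [-3.141, 0.0, 0.545]
ft_force: [-0.6, 0.0, 0.4]
opening: 0.349
grip_force: 0.0
```

```bash
python3 go.py
```

```text
t 6.5 pos [423.5 164.   57.5] yaw 31.3 F [-0.6  0.   0.4] M [-0.12  0.13  0.02] open 0.349 grip 0.0 j [0.22 0.46 2.1  0.   0.59 1.25]
```

>>> step_arm([
  [[0,0,1,0,-0.3],[0,0,2,0,-0.3],[0,0,3,0,-0.3],[0,0,4,0,-0.3],[0,0,4,0,-0.3]],
])

```text
t: 6.92
eef_pos: [423.5, 164.1, 53.5]
tcp_rot: [-3.141, 0.0, 0.545]
ft_force: [0.0, 0.2, -0.1]
opening: 0.351
grip_force: 0.0
```

>>> step_arm([
  [[0,0,1,0,-0.3],[0,0,2,0,-0.3],[0,0,3,0,-0.3],[0,0,4,0,-0.3],[0,0,4,0,-0.3]],
])

```text
t: 7.33
eef_pos: [423.5, 164.1, 49.4]
tcp_rot: [-3.141, 0.0, 0.546]
ft_force: [-0.3, 0.5, 0.4]
opening: 0.351
grip_force: 0.0
```

>>> step_arm([
  [[0,0,0,0,-0.5],[0,0,0,0,-0.6],[0,0,0,0,-0.7],[0,0,0,0,-1],[0,0,0,0,-1],[0,0,0,0,-1],[0,0,0,0,-1]],
])

```text
t: 7.92
eef_pos: [423.6, 164.1, 49.7]
tcp_rot: [-3.142, -0.0, 0.546]
ft_force: [-0.4, 1.4, 0.1]
opening: 0.189
grip_force: 30.0
```

```bash
python3 go.py;python3 snap.py pics/a4.png
```

```text
t 7.92 pos [423.6 164.1  49.7] yaw 31.3 F [-0.4  1.4  0.1] M [ 0.12  0.27 -0.01] open 0.189 grip 30.0 j [0.22 0.47 2.11 0.   0.56 1.25]
```

Gripped: opening 18 mm, 30 N. The tool can only point down, so I'll lift the carousel and tilt it in the pads by pressing a sleeve wall against the head's front lip. Then I'll turn it half round and insert it.

>>> step_arm([
  [[0,0,-15,0,-1],[0,0,-40,0,-1],[0,0,-75,0,-1],[0,0,-110,0,-1],[0,0,-140,0,-1],[0,0,-157,0,-1],[0,0,-157,0,-1]],
])

```text
t: 8.55
eef_pos: [424.8, 164.3, 209.6]
tcp_rot: [3.14, -0.005, 0.546]
ft_force: [1.0, 0.6, -4.0]
opening: 0.19
grip_force: 30.0
```

```bash
python3 go.py 430 -10 206 9.1
```

```text
shift [-86.  151.7   3.5] turn 22.2
t 8.55 pos [424.8 164.3 209.6] yaw 31.3 F [ 1.   0.6 -4. ] M [-0.06  0.11  0.01] open 0.19 grip 30.0 j [ 0.22  0.22  1.93 -0.    0.99  1.25]
```

>>> step_arm([
  [[-10,18,0,3,-1],[-24,42,0,7,-1],[-38,67,0,11,-1],[-52,92,0,15,-1],[-66,117,0,19,-1],[-78,138,0,22,-1],[-86,152,2,22,-1],[-86,152,2,22,-1]],
])

```text
t: 9.22
eef_pos: [428.3, -12.7, 202.8]
tcp_rot: [-3.141, 0.002, 0.159]
ft_force: [0.4, -1.1, -3.1]
opening: 0.189
grip_force: 30.0
```

```bash
python3 go.py 390 -206 206 9.1
```

```text
shift [-68.4 184.8  -3.1] turn -0.0
t 9.22 pos [428.3 -12.7 202.8] yaw 9.1 F [ 0.4 -1.1 -3.1] M [0.01 0.16 0.02] open 0.189 grip 30.0 j [-0.18  0.19  1.99 -0.    0.97  1.23]
```

>>> step_arm([
  [[-6,18,0,0,-1],[-16,45,0,0,-1],[-28,75,0,0,-1],[-40,108,0,0,-1],[-52,140,0,0,-1],[-62,168,0,0,-1],[-68,183,-2,0,-1],[-68,183,-2,0,-1]],
])

```text
t: 9.88
eef_pos: [390.6, -204.0, 205.4]
tcp_rot: [-3.141, 0.001, 0.159]
ft_force: [-0.4, 0.5, -2.5]
opening: 0.189
grip_force: 30.0
```

```bash
python3 go.py 406 -203.5 206 9.1; python3 go.py 446 -197 206 9.1|head -1; python3 - <<'E'
from h import *
t=env.read_camera("top");s=env.read_camera("scene")
c=lambda i,x,y:cv2.resize(i[y:y+100,x:x+100],None,fx=4,fy=4,interpolation=cv2.INTER_CUBIC)
cv2.imwrite("pics/g4.png",np.hstack([c(t,350,130),c(s,295,185)]))
E
```

```text
shift [15.3  1.9 -0.6] turn 0.0
t 9.88 pos [ 390.6 -204.   205.4] yaw 9.1 F [-0.4  0.5 -2.5] M [ 0.01  0.22 -0.01] open 0.189 grip 30.0 j [-0.63  0.21  1.96 -0.    0.98  0.78]
shift [55.8  1.8 -0.7] turn 0.0
```

View pics/g4.png

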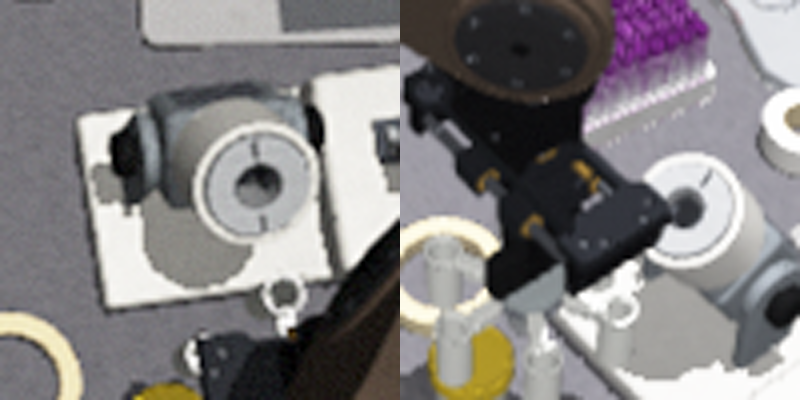

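The leading sleeve is visible in the top view at about (420.4,203.9), with the lip behind it. The carousel is upright in the grip. I'll check the calibration by casting that sleeve.

```bash
python3 - <<'E'
from h import *
for z in(200,214,228):print(z,plane("top",(420.4,203.9),(0,0,z)).round(1))
# scene: sleeves front at crop (440,245),(620,308) 
V=np.array([(40,250),(222,310)])/4-.375+(295,185)
for z in(200,214,228):print(z,plane("scene",V,(0,0,z)).round(1).tolist())
print(plane("top",(350+258/4-.375,130+182/4-.375),(0,0,187.5)))
E
```

```text
200 [[ 451.9 -197.2  200. ]]
214 [[ 450.3 -193.4  214. ]]
228 [[ 448.6 -189.6  228. ]]
200 [[353.2, -145.7, 200.0], [436.3, -246.6, 200.0]]
214 [[348.9, -155.1, 214.0], [430.8, -254.6, 214.0]]
228 [[344.5, -164.5, 228.0], [425.2, -262.5, 228.0]]
[[ 527.81733741 -185.35637418  187.5       ]]
```

>>> step_arm([
  [[6,1,0,0,-1],[12,2,0,0,-1],[17,2,0,0,-1],[21,2,0,0,-1],[25,2,0,0,-1],[28,2,0,0,-1],[31,2,0,0,-1],[31,2,0,0,-1]],
])

```text
t: 10.65
eef_pos: [421.6, -198.5, 206.4]
tcp_rot: [-3.141, 0.003, 0.163]
ft_force: [-4.4, -0.7, -3.8]
opening: 0.184
grip_force: 30.0
```

```bash
python3 go.py 446 -197 206 9.1
```

```text
shift [24.3  2.5  0.3] turn 0.2
t 10.65 pos [ 421.6 -198.5  206.4] yaw 9.3 F [-4.4 -0.7 -3.8] M [-0.33  1.3   0.01] open 0.184 grip 30.0 j [-0.58  0.24  1.9  -0.    1.    0.83]
```

>>> step_arm([
  [[4,0,0,0,-1],[8,1,0,0,-1],[12,1,0,0,-1],[16,1,0,0,-1],[20,1,0,0,-1],[23,1,0,0,-1],[26,1,0,0,-1],[26,1,0,0,-1]],
])

```text
t: 11.32
eef_pos: [447.2, -195.6, 207.0]
tcp_rot: [-3.141, 0.003, 0.163]
ft_force: [-8.8, -1.7, 3.1]
opening: 0.188
grip_force: 30.0
```

```bash
python3 go.py; python3 - <<'E'
from h import *
cv2.imwrite("pics/t5.png",env.read_camera("top"));cv2.imwrite("pics/s5.png",env.read_camera("scene"))
E
```

```text
t 11.32 pos [ 447.2 -195.6  207. ] yaw 9.3 F [-8.8 -1.7  3.1] M [-0.63  2.14 -0.03] open 0.188 grip 30.0 j [-0.55  0.27  1.86 -0.    1.01  0.86]
```

>>> step_arm([
  [[-8,0,0,0,-1],[-20,0,-5,0,-1],[-35,0,-15,0,-1],[-48,0,-30,-6,-1],[-54,0,-42,-13,-1],[-56,0,-50,-20,-1],[-56,0,-50,-27,-1],[-56,0,-50,-34,-1]],
])

```text
t: 12.08
eef_pos: [392.1, -204.9, 257.5]
tcp_rot: [3.14, -0.001, 0.761]
ft_force: [0.1, 0.3, -3.4]
opening: 0.189
grip_force: 30.0
```

>>> step_arm([
  [[0,0,0,-7,-1],[0,0,0,-14,-1],[0,0,0,-21,-1],[0,0,0,-28,-1],[0,0,0,-35,-1],[0,0,0,-42,-1],[0,0,0,-49,-1],[0,0,0,-56,-1]],
])

```text
t: 12.75
eef_pos: [392.1, -204.6, 256.9]
tcp_rot: [3.141, -0.0, 1.738]
ft_force: [0.0, 0.8, -3.1]
opening: 0.187
grip_force: 30.0
```

>>> step_arm([
  [[0,0,0,-7,-1],[0,0,0,-14,-1],[0,0,0,-21,-1],[0,0,0,-28,-1],[0,0,0,-35,-1],[0,0,0,-42,-1],[0,0,0,-49,-1],[0,0,0,-56,-1]],
])

```text
t: 13.42
eef_pos: [392.1, -204.7, 256.9]
tcp_rot: [3.141, 0.0, 2.716]
ft_force: [0.4, 0.3, -3.1]
opening: 0.187
grip_force: 30.0
```

>>> step_arm([
  [[0,0,0,-7,-1],[0,0,0,-14,-1],[0,0,0,-21,-1],[0,0,0,-28,-1],[0,0,0,-35,-1],[0,0,0,-38,-1],[0,0,0,-38,-1]],
])

```text
t: 14.0
eef_pos: [392.1, -204.7, 256.9]
tcp_rot: [-3.142, 0.0, -2.908]
ft_force: [0.1, -0.3, -2.9]
opening: 0.186
grip_force: 30.0
```

```bash
python3 go.py 475 -192 250 193.6; python3 - <<'E'
from h import *
t=env.read_camera("top");s=env.read_camera("scene")
cv2.imwrite("pics/t6.png",t);cv2.imwrite("pics/s6.png",s)
c=lambda i,x,y:cv2.resize(i[y:y+100,x:x+100],None,fx=4,fy=4,interpolation=cv2.INTER_CUBIC)
cv2.imwrite("pics/g6.png",np.hstack([c(t,350,150),c(s,275,165)]))
E
```

```text
shift [-83.5  -6.8   6.9] turn -0.2
t 14.0 pos [ 392.1 -204.7  256.9] yaw -166.6 F [ 0.1 -0.3 -2.9] M [-0.03  0.1   0.03] open 0.186 grip 30.0 j [-0.63  0.15  1.88  0.    1.11 -2.44]
```

View pics/g6.png

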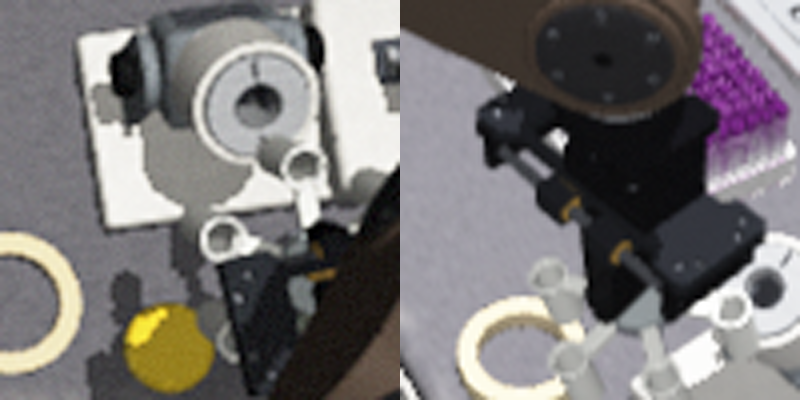

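The back sleeve is at top px (425.1,190.9) and scene px (357.6,240.9), and it is clearly raised. I'll triangulate it to get the tilt.

```bash
python3 - <<'E'
from h import *
P=np.array([392.1,-204.7,295.2])
a=np.deg2rad(13.4);ex=np.array([np.cos(a),np.sin(a),0]);ey=np.array([-np.sin(a),np.cos(a),0])
for u,v in(((425.1,190.9),(357.6,240.9)),((405.1,209.1),(311.6,232.6))):
    p,g=tri(u,v);d=p-P;print(p.round(1),g.round(1),"rel",(d@ex).round(1),(d@ey).round(1),d[2].round(1))
    for z in(285,290,295,300,305,310):
        d=plane("top",u,(0,0,z))[0]-P;e=plane("scene",v,(0,0,z))[0]-P;print(z,(d@ex).round(1),(d@ey).round(1),"|",(e@ex).round(1),(e@ey).round(1))
for t in(18,22,26,29,32,36):
    t_=np.deg2rad(t);c,s=np.cos(t_),np.sin(t_)
    print(t,[(round(x*c+30*s,1),y,round(x*s-30*c,1)) for x,y in((61.5,0),(30.75,53.3))])
E
```

```text
[ 483.6 -205.6  214.7] 0.8 rel 88.8 -22.1 -80.5
285 82.7 0.3 | 48.0 -57.2
290 82.3 1.9 | 45.0 -59.7
295 81.9 3.5 | 42.1 -62.1
300 81.5 5.1 | 39.2 -64.6
305 81.1 6.6 | 36.2 -67.1
310 80.7 8.2 | 33.3 -69.6
[ 407.4 -141.5  238.2] 54.8 rel 29.5 58.0 -57.0
285 51.4 55.7 | -20.2 39.8
290 51.2 57.0 | -22.8 36.8
295 51.0 58.2 | -25.3 33.8
300 50.8 59.5 | -27.9 30.7
305 50.5 60.7 | -30.4 27.7
310 50.3 62.0 | -32.9 24.7
18 [(np.float64(67.8), 0, np.float64(-9.5)), (np.float64(38.5), 53.3, np.float64(-19.0))]
22 [(np.float64(68.3), 0, np.float64(-4.8)), (np.float64(39.7), 53.3, np.float64(-16.3))]
26 [(np.float64(68.4), 0, np.float64(-0.0)), (np.float64(40.8), 53.3, np.float64(-13.5))]
29 [(np.float64(68.3), 0, np.float64(3.6)), (np.float64(41.4), 53.3, np.float64(-11.3))]
32 [(np.float64(68.1), 0, np.float64(7.1)), (np.float64(42.0), 53.3, np.float64(-9.1))]
36 [(np.float64(67.4), 0, np.float64(11.9)), (np.float64(42.5), 53.3, np.float64(-6.2))]
```

The earlier scene match was wrong: that pixel is the right-back sleeve. With the correct pairing, all three sleeves agree on a tilt of about 18°, with the bar having slid about 14 mm through the pads toward the back. Entry is still possible, since the 24 mm tip goes into a 31 mm bore, and gravity on release will finish the lean. Moving over the bore with these offsets.

```bash
python3 go.py 484 -195 257 193.6|head -1
```

```text
shift [-91.5 -11.3  -0.2] turn -0.5
```

>>> step_arm([
  [[-8,-1,0,0,-1],[-25,-3,0,0,-1],[-45,-5,0,0,-1],[-65,-8,0,0,-1],[-82,-10,0,0,-1],[-91,-11,0,0,-1],[-91,-11,0,0,-1]],
])

```text
t: 14.68
eef_pos: [485.2, -194.4, 256.1]
tcp_rot: [3.141, -0.0, -2.91]
ft_force: [-0.0, 0.9, -3.2]
opening: 0.186
grip_force: 30.0
```

```bash
python3 go.py 484 -195 234 193.6; python3 - <<'E'
from h import *
t=env.read_camera("top");s=env.read_camera("scene")
cv2.imwrite("pics/t7.png",t);cv2.imwrite("pics/s7.png",s)
E
```

```text
shift [ 1.3 -0.4 22.1] turn -0.3
t 14.68 pos [ 485.2 -194.4  256.1] yaw -166.7 F [-0.   0.9 -3.2] M [ 0.03  0.13 -0.  ] open 0.186 grip 30.0 j [-0.51  0.28  1.71  0.    1.16 -2.31]
```

>>> step_arm([
  [[1,0,8,0,-1],[1,0,16,0,-1],[1,0,22,0,-1],[1,0,22,0,-1]],
])

```text
t: 15.12
eef_pos: [481.8, -194.7, 233.1]
tcp_rot: [3.14, -0.002, -2.911]
ft_force: [-0.0, 0.3, -3.2]
opening: 0.187
grip_force: 30.0
```

>>> step_arm([
  [[-2,0,3,0,-1],[-3.5,0,6,0,-1],[-5,0,9,0,-1],[-6.5,0,12,0,-1],[-7,0,13,0,-1],[-7,0,13,0,-1]],
])

```text
t: 15.62
eef_pos: [489.7, -193.2, 221.3]
tcp_rot: [3.141, -0.0, -2.91]
ft_force: [0.8, -0.6, -2.8]
opening: 0.188
grip_force: 30.0
```

```bash
python3 go.py
```

```text
t 15.62 pos [ 489.7 -193.2  221.3] yaw -166.7 F [ 0.8 -0.6 -2.8] M [0.06 0.12 0.04] open 0.188 grip 30.0 j [-0.5   0.31  1.75  0.    1.08 -2.3 ]
```

>>> step_arm([
  [[-1,0,2,0,-1],[-2,0,4,0,-1],[-3,0,6,0,-1],[-4,0,7,0,-1],[-4,0,7,0,-1]],
])

```text
t: 16.03
eef_pos: [493.4, -192.4, 214.3]
tcp_rot: [3.141, -0.001, -2.91]
ft_force: [-1.6, -0.1, -3.7]
opening: 0.19
grip_force: 30.0
```

```bash
python3 go.py
```

```text
t 16.03 pos [ 493.4 -192.4  214.3] yaw -166.7 F [-1.6 -0.1 -3.7] M [-0.06  0.31 -0.02] open 0.19 grip 30.0 j [-0.5   0.33  1.75 -0.    1.06 -2.3 ]
```

>>> step_arm([
  [[-1,0,2,0,-1],[-2,0,4,0,-1],[-3,0,6,0,-1],[-4,0,7,0,-1],[-4,0,7,0,-1]],
])

```text
t: 16.45
eef_pos: [496.6, -191.6, 207.0]
tcp_rot: [3.141, -0.002, -2.91]
ft_force: [-5.5, -1.9, -3.5]
opening: 0.186
grip_force: 30.0
```

```bash
python3 go.py
```

```text
t 16.45 pos [ 496.6 -191.6  207. ] yaw -166.7 F [-5.5 -1.9 -3.5] M [-0.6   1.37 -0.03] open 0.186 grip 30.0 j [-0.49  0.34  1.76 -0.    1.05 -2.29]
```

Tip is about 14 mm in and pressing on the bore's back wall. Now I'll draw the tool toward the front so the mouth's lower lip tilts the shaft into line.

>>> step_arm([
  [[3,0,0,0,-1],[6,0,1,0,-1],[9,0,2,0,-1],[12,0,3,0,-1],[14,0,4,0,-1],[16,0,4,0,-1],[16,0,4,0,-1]],
])

```text
t: 17.03
eef_pos: [482.6, -195.4, 204.0]
tcp_rot: [-3.14, 0.003, -2.911]
ft_force: [4.4, -0.9, -0.9]
opening: 0.19
grip_force: 30.0
```

```bash
python3 go.py
```

```text
t 17.03 pos [ 482.6 -195.4  204. ] yaw -166.8 F [ 4.4 -0.9 -0.9] M [ 0.22 -1.21 -0.05] open 0.19 grip 30.0 j [-0.51  0.32  1.79  0.    1.02 -2.31]
```

>>> step_arm([
  [[4,0,0,0,-1],[6,0,1,0,-1],[6,0,3,0,-1],[5,0,5,0,-1],[4,0,7,0,-1],[4,0,7,0,-1]],
])

```text
t: 17.53
eef_pos: [478.5, -196.3, 196.5]
tcp_rot: [-3.141, 0.001, -2.91]
ft_force: [5.8, -0.9, 1.5]
opening: 0.185
grip_force: 30.0
```

```bash
python3 go.py;python3 - <<'E'
from h import *
t=env.read_camera("top");s=env.read_camera("scene")
cv2.imwrite("pics/t8.png",t);cv2.imwrite("pics/s8.png",s)
c=lambda i,x,y:cv2.resize(i[y:y+100,x:x+100],None,fx=4,fy=4,interpolation=cv2.INTER_CUBIC)
cv2.imwrite("pics/g8.png",np.hstack([c(t,350,130),c(s,315,185)]))
E
```

```text
t 17.53 pos [ 478.5 -196.3  196.5] yaw -166.7 F [ 5.8 -0.9  1.5] M [-0.13 -1.35 -0.09] open 0.185 grip 30.0 j [-0.52  0.33  1.81  0.    1.01 -2.32]
```

>>> step_arm([
  [[0,0,1,0,-1],[-1,0,3,0,-1],[-2,0,5,0,-1],[-3,0,7,0,-1],[-3,0,7,0,-1]],
])

```text
t: 18.05
eef_pos: [481.2, -195.5, 189.2]
tcp_rot: [-3.142, 0.0, -2.91]
ft_force: [7.0, -2.5, -1.0]
opening: 0.186
grip_force: 30.0
```

```bash
python3 go.py
```

```text
t 18.05 pos [ 481.2 -195.5  189.2] yaw -166.7 F [ 7.  -2.5 -1. ] M [-0.42 -1.48 -0.16] open 0.186 grip 30.0 j [-0.51  0.34  1.81  0.    0.99 -2.32]
```

>>> step_arm([
  [[-1,0,2,0,-1],[-2,0,4,0,-1],[-3,0,6,0,-1],[-3,0,6,0,-1]],
])

```text
t: 18.38
eef_pos: [484.0, -194.7, 183.2]
tcp_rot: [3.142, 0.0, -2.91]
ft_force: [6.3, -2.3, 0.7]
opening: 0.187
grip_force: 30.0
```

```bash
python3 go.py;python3 - <<'E'
from h import *
t=env.read_camera("top");s=env.read_camera("scene")
cv2.imwrite("pics/t9.png",t);cv2.imwrite("pics/s9.png",s)
c=lambda i,x,y:cv2.resize(i[y:y+100,x:x+100],None,fx=4,fy=4,interpolation=cv2.INTER_CUBIC)
cv2.imwrite("pics/g9.png",np.hstack([c(t,360,130),c(s,315,185)]))
E
```

```text
t 18.38 pos [ 484.  -194.7  183.2] yaw -166.7 F [ 6.3 -2.3  0.7] M [-0.44 -1.53 -0.14] open 0.187 grip 30.0 j [-0.51  0.35  1.81  0.    0.98 -2.31]
```

View pics/g9.png

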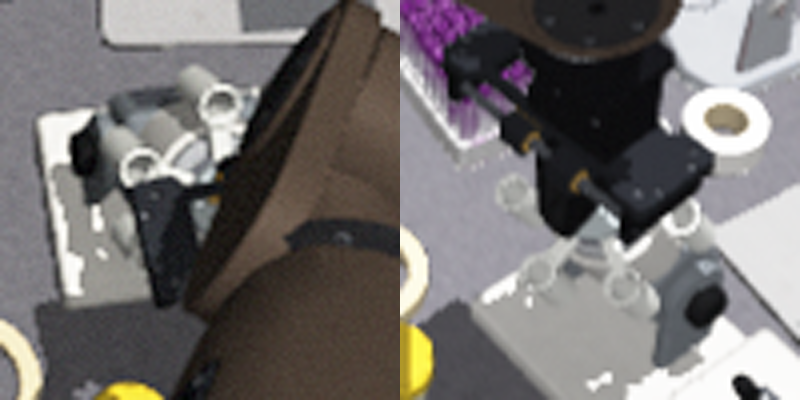

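The sleeves are visible: in the top view at (414.6,155.4) and (394.6,170.9), and in the scene view at (385.4,238.4) and (370.9,256.6). I'll compare them with where they'd be at shoulder gaps of 0, 10 and 20 mm.

```bash
cat > pred.py <<'E'
from h import *
def proj(n,X):
    E=np.array(cal[n]["extrinsics"]);K=np.array(cal[n]["K"]);c=X@E[:3,:3].T+E[:3,3];return np.c_[K[0,2]+K[0,0]*c[:,0]/-c[:,2],K[1,2]-K[1,1]*c[:,1]/-c[:,2]]
M=np.array([527.2,-185.3,187.5]);y=np.deg2rad(9.1);ex=np.array([np.cos(y),np.sin(y),0]);ey=np.array([-np.sin(y),np.cos(y),0]);ez=np.array([0,0,1.])
def frame(t):
    a=np.deg2rad(t);n=-np.sin(a)*ex+np.cos(a)*ez;return np.cross(ey,n),ey,n
def sleeves(d,t,phi):
    x,yy,n=frame(t);o=M+d*frame(29)[2];return np.array([o+16*n+61.5*(np.cos(np.deg2rad(phi+60*k))*x+np.sin(np.deg2rad(phi+60*k))*yy) for k in range(6)])
if __name__=="__main__":
  for t in(25,29,33):
    for d in(0,10,20):
        S=sleeves(d,t,4.5);print(t,d,"top back,left-back",proj("top",S[[0,1]]).round(1).tolist(),"scene Rback,Rfront,front,Lfront,Lback",proj("scene",S[[5,4,3,2,1]]).round(1).tolist())
E
python3 pred.py
```

```text
25 0 top back,left-back [[413.0, 153.6], [393.9, 169.7]] scene Rback,Rfront,front,Lfront,Lback [[386.4, 236.4], [371.6, 253.4], [350.3, 250.4], [344.2, 231.2], [358.5, 215.1]]
25 10 top back,left-back [[414.3, 154.6], [394.9, 170.9]] scene Rback,Rfront,front,Lfront,Lback [[385.4, 235.3], [370.5, 252.4], [349.1, 249.4], [343.0, 230.1], [357.4, 213.9]]
25 20 top back,left-back [[415.5, 155.7], [396.0, 172.1]] scene Rback,Rfront,front,Lfront,Lback [[384.4, 234.2], [369.4, 251.4], [347.9, 248.3], [341.8, 229.0], [356.2, 212.7]]
29 0 top back,left-back [[413.6, 154.4], [394.1, 170.3]] scene Rback,Rfront,front,Lfront,Lback [[385.9, 236.4], [371.5, 253.9], [350.5, 251.1], [344.2, 231.8], [358.0, 215.2]]
29 10 top back,left-back [[414.8, 155.5], [395.1, 171.5]] scene Rback,Rfront,front,Lfront,Lback [[384.9, 235.3], [370.4, 252.9], [349.3, 250.1], [343.0, 230.7], [356.9, 213.9]]
29 20 top back,left-back [[416.1, 156.5], [396.2, 172.7]] scene Rback,Rfront,front,Lfront,Lback [[383.9, 234.1], [369.3, 251.9], [348.1, 249.1], [341.8, 229.5], [355.8, 212.7]]
33 0 top back,left-back [[414.1, 155.3], [394.3, 171.0]] scene Rback,Rfront,front,Lfront,Lback [[385.3, 236.5], [371.4, 254.4], [350.7, 251.8], [344.3, 232.3], [357.5, 215.2]]
33 10 top back,left-back [[415.4, 156.4], [395.4, 172.2]] scene Rback,Rfront,front,Lfront,Lback [[384.4, 235.3], [370.3, 253.4], [349.5, 250.8], [343.1, 231.2], [356.4, 214.0]]
33 20 top back,left-back [[416.6, 157.5], [396.4, 173.4]] scene Rback,Rfront,front,Lfront,Lback [[383.4, 234.2], [369.3, 252.4], [348.3, 249.8], [341.8, 230.1], [355.3, 212.8]]
```

All the measurements fit a gap of roughly 0–8 mm, so it is past key level and keyed. I'll press further along the axis until it stops.

>>> step_arm([
  [[-1,0,1,0,-1],[-1.5,0,2.5,0,-1],[-2,0,4,0,-1],[-2.5,0,5,0,-1],[-2.5,0,5,0,-1]],
])

```text
t: 18.9
eef_pos: [484.9, -194.2, 180.8]
tcp_rot: [-3.141, -0.002, -2.91]
ft_force: [-11.7, 0.4, 33.9]
opening: 0.186
grip_force: 30.1
```

```bash
python3 go.py
```

```text
t 18.9 pos [ 484.9 -194.2  180.8] yaw -166.7 F [-11.7   0.4  33.9] M [-0.14  1.94 -0.15] open 0.186 grip 30.1 j [-0.51  0.35  1.81 -0.    0.97 -2.31]
```

>>> step_arm([
  [[1.5,0,-2.5,0,-1],[1.5,0,-2.5,0,-0.5],[1.5,0,-2.5,0,-0.3],[1.5,0,-2.5,0,-0.2],[1.5,0,-2.5,0,-0.2],[1.5,0,-2.5,0,-0.2]],
])

```text
t: 19.4
eef_pos: [484.4, -194.2, 180.6]
tcp_rot: [3.141, -0.001, -2.91]
ft_force: [-0.5, 0.6, -0.0]
opening: 0.39
grip_force: 0.0
```

```bash
python3 go.py
```

```text
t 19.4 pos [ 484.4 -194.2  180.6] yaw -166.7 F [-0.5  0.6 -0. ] M [ 0.05  0.04 -0.03] open 0.39 grip 0.0 j [-0.51  0.35  1.82  0.    0.97 -2.31]
```

>>> step_arm([
  [[0,0,-12,0,-0.2],[0,0,-30,0,-0.1],[0,0,-55,0,0],[0,0,-85,0,0],[0,0,-110,0,0],[0,0,-120,0,0]],
])

```text
t: 19.9
eef_pos: [485.4, -194.7, 304.1]
tcp_rot: [-3.139, 0.003, -2.91]
ft_force: [0.5, -0.6, 0.1]
opening: 0.495
grip_force: 0.0
```

```bash
python3 go.py 514 -329 290 99.1
```

```text
shift [   3.  -137.2   14.4] turn 94.2
t 19.9 pos [ 485.4 -194.7  304.1] yaw -166.7 F [ 0.5 -0.6  0.1] M [ 0.02  0.05 -0.02] open 0.495 grip 0.0 j [-0.51  0.24  1.63  0.    1.27 -2.31]
```

>>> step_arm([
  [[0,-15,0,7,-1],[1,-35,0,14,-1],[1,-55,0,21,-1],[2,-75,0,28,-1],[2,-95,0,35,-1],[3,-115,0,42,-1],[3,-130,0,49,-1],[3,-137,0,56,-1]],
])

```text
t: 20.57
eef_pos: [513.2, -330.1, 299.4]
tcp_rot: [-3.141, -0.002, 2.388]
ft_force: [-0.6, -0.9, -0.1]
opening: 0.023
grip_force: 0.0
```

>>> step_arm([
  [[0,0,0,7,-1],[0,0,0,14,-1],[0,0,0,21,-1],[0,0,0,28,-1],[0,0,0,35,-1],[0,0,0,38,-1],[0,0,0,38,-1]],
])

```text
t: 21.15
eef_pos: [513.0, -328.3, 299.9]
tcp_rot: [-3.14, -0.001, 1.73]
ft_force: [-0.3, -0.2, -0.1]
opening: 0.006
grip_force: 0.0
```

```bash
python3 go.py 514 -329 85 99.1;python3 - <<'E'
from pred import *
t=env.read_camera("top");s=env.read_camera("scene");cv2.imwrite("pics/t10.png",t);cv2.imwrite("pics/s10.png",s)
# bar mask centroid vs prediction, white sleeve check
for n,im in(("top",t),("scene",s)):
    g=im.astype(np.float32).mean(2)
    for d in(0,20):
        x,y_,n3=frame(29);G=M+d*n3+59*n3;b=np.array([G-33*x,G,G+33*x,M+(d+20)*n3]);p=proj(n,b);print(n,d,"bar top front,mid,back,hubtop",p.round(1).tolist())
    u,v=p[1].astype(int);x0,y0=u-25,v-22
    m=(g[y0:y0+50,x0:x0+50]<35).astype(np.uint8);k,l,st,c=cv2.connectedComponentsWithStats(m)
    for i in range(1,k):
        if st[i,4]>30:r=cv2.minAreaRect(np.argwhere(l==i)[:,::-1].astype(np.float32)+np.float32([x0,y0]));print("blob",st[i,4],np.round(c[i]+(x0,y0),1),r)
E
```

```text
shift [ -1.1   1.1 214.9] turn 0.0
t 21.15 pos [ 513.  -328.3  299.9] yaw 99.1 F [-0.3 -0.2 -0.1] M [-0.05  0.02 -0.  ] open 0.006 grip 0.0 j [-0.68  0.38  1.44  0.    1.33 -0.84]
top 0 bar top front,mid,back,hubtop [[421.7, 195.4], [421.5, 182.9], [421.3, 170.1], [416.5, 177.8]]
top 20 bar top front,mid,back,hubtop [[424.4, 198.4], [424.2, 185.7], [424.0, 172.6], [419.0, 180.4]]
blob 220 [419.  181.9] ((418.8774719238281, 182.03890991210938), (26.261259078979492, 9.107230186462402), 86.42366790771484)
scene 0 bar top front,mid,back,hubtop [[351.3, 238.0], [359.8, 229.1], [368.2, 220.3], [364.1, 233.6]]
scene 20 bar top front,mid,back,hubtop [[348.8, 235.7], [357.4, 226.7], [366.0, 217.8], [361.9, 231.3]]
blob 378 [369.3 231. ] ((366.0, 229.5), (29.0, 30.0), 90.0)
```

The bar silhouette matches the seated position (gap 0) and is clearly off the 20 mm case. Next is the lever.

>>> step_arm([
  [[0,0,20,0,-1],[-1,1,55,0,-1],[-1,1,90,0,-1],[-1,1,125,0,-1],[-1,1,160,0,-1],[-1,1,190,0,-1],[-1,1,210,0,-1],[-1,1,215,0,-1]],
])

```text
t: 21.92
eef_pos: [513.0, -328.2, 82.3]
tcp_rot: [-3.138, -0.004, 1.734]
ft_force: [-0.2, -0.4, -0.2]
opening: 0.005
grip_force: 0.0
```

```bash
python3 go.py 598 -316 85 99.1
```

```text
shift [-1.8 85.9 -3. ] turn 0.3
t 21.92 pos [ 513.  -328.2   82.3] yaw 99.4 F [-0.2 -0.4 -0.2] M [-0.02  0.06 -0.02] open 0.005 grip 0.0 j [-0.68  0.59  1.7   0.    0.86 -0.84]
```

>>> step_arm([
  [[0,8,-1,0,-1],[0,18,-1,0,-1],[-1,28,-1,0,-1],[-1,38,-1,0,-1],[-1,48,-1,0,-1],[-1,58,-1,0,-1],[-1,66,-1,0,-1],[-1,72,-1,0,-1]],
])

```text
t: 22.58
eef_pos: [587.0, -318.5, 87.5]
tcp_rot: [3.141, 0.001, 1.733]
ft_force: [-0.8, -0.5, -0.2]
opening: 0.003
grip_force: 0.6
```

>>> step_arm([
  [[0,3,0,0,-1],[0,6,0,0,-1],[0,9,0,0,-1],[0,12,0,0,-1],[0,12,0,0,-1]],
])

```text
t: 23.0
eef_pos: [597.8, -316.7, 87.1]
tcp_rot: [3.141, -0.0, 1.732]
ft_force: [-1.1, -0.9, 0.2]
opening: 0.007
grip_force: 0.2
```

```bash
python3 go.py
```

```text
t 23.0 pos [ 597.8 -316.7   87.1] yaw 99.3 F [-1.1 -0.9  0.2] M [-0.03  0.16  0.03] open 0.007 grip 0.2 j [-0.58  0.66  1.52  0.    0.96 -0.75]
```

>>> step_arm([
  [[0,2,0,0,-1],[0,4,0,0,-1],[0,6,0,0,-1],[0,7,0,0,-1],[0,7,0,0,-1]],
])

```text
t: 23.42
eef_pos: [600.0, -316.1, 86.4]
tcp_rot: [-3.133, -0.003, 1.733]
ft_force: [-22.6, -3.9, 3.6]
opening: 0.004
grip_force: 11.2
```

```bash
python3 go.py
```

```text
t 23.42 pos [ 600.  -316.1   86.4] yaw 99.3 F [-22.6  -3.9   3.6] M [-0.91  4.29  0.1 ] open 0.004 grip 11.2 j [-0.58  0.67  1.51 -0.    0.97 -0.74]
```

Firm stop at 22 N, so the lever is over. I'll back off, rise and check.

>>> step_arm([
  [[0,-6,0,0,-1],[0,-20,0,0,-1],[0,-40,0,0,-1],[0,-50,-10,0,-1],[0,-52,-40,0,-1],[0,-52,-75,0,-1],[0,-52,-110,0,-1],[0,-52,-145,0,-1]],
])

```text
t: 24.08
eef_pos: [553.0, -324.0, 234.9]
tcp_rot: [3.14, 0.001, 1.732]
ft_force: [0.8, -1.5, -0.0]
opening: 0.007
grip_force: 0.0
```

>>> step_arm([
  [[30,-10,-30,0,-1],[0,-40,-60,0,-1],[0,-75,-70,0,-1],[-30,-100,-70,0,-1],[-60,-110,-70,0,-1],[-90,-115,-70,0,-1],[-110,-115,-70,0,-1],[-110,-115,-70,0,-1]],
])

```text
t: 24.75
eef_pos: [456.8, -454.4, 302.4]
tcp_rot: [3.141, 0.001, 1.729]
ft_force: [-0.3, 0.0, 0.8]
opening: 0.007
grip_force: 0.0
```

```bash
python3 go.py;python3 - <<'E'
from h import *
t=env.read_camera("top");s=env.read_camera("scene")
c=lambda i,x,y:cv2.resize(i[y:y+100,x:x+100],None,fx=4,fy=4,interpolation=cv2.INTER_CUBIC)
cv2.imwrite("pics/g11.png",np.hstack([c(t,372,120),c(s,325,200)]))
E
```

```text
t 24.75 pos [ 456.8 -454.4  302.4] yaw 99.1 F [-0.3  0.   0.8] M [-0.11 -0.01  0.01] open 0.007 grip 0.0 j [-0.89  0.43  1.34  0.    1.36 -1.04]
```

View pics/g11.png

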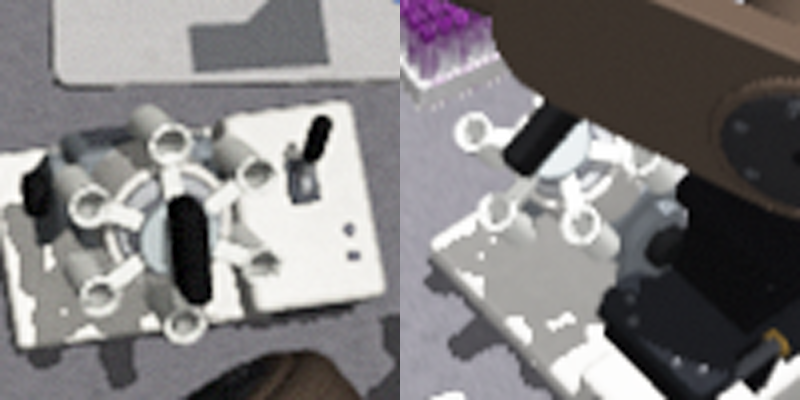

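The lever now leans to the back at top crop (318,138), and the carousel is on the face with its bar in line with the slope. One last check of the seating from the six sleeve centres.

```bash
python3 - <<'E'
from pred import *
V=np.array([(170,142),(90,207),(100,295),(185,325),(265,262),(257,172)])/4-.375+(372,120)
for d in(0,5,10,20):
    p=proj("top",sleeves(d,29,4.5));e=V-p;print(d,e.mean(0).round(2),e.round(1).tolist())
s=env.state();print(s["t"])
E
```

```text
0 [0.09 1.02] [[0.5, 0.7], [0.0, 1.1], [-0.4, 0.8], [-0.5, 1.7], [0.5, 1.0], [0.4, 1.0]]
5 [-0.52  0.4 ] [[-0.1, 0.2], [-0.5, 0.5], [-0.9, 0.1], [-1.1, 1.0], [-0.2, 0.3], [-0.3, 0.4]]
10 [-1.13 -0.23] [[-0.7, -0.3], [-1.0, -0.1], [-1.4, -0.6], [-1.7, 0.2], [-0.9, -0.3], [-1.1, -0.2]]
20 [-2.39 -1.51] [[-2.0, -1.4], [-2.1, -1.4], [-2.4, -2.1], [-2.9, -1.2], [-2.4, -1.7], [-2.5, -1.3]]
24.85
```

The sleeve centres put the gap at about 2 mm, but with ±2.5 mm uncertainty against a 4 mm limit. As insurance I'll draw the lever back to mid-travel, press the carousel home again, then throw the lever again. That keeps the step order valid.

```bash
python3 go.py 595 -316 302 99.1
```

```text
shift [111.5 157.8   0.4] turn 0.1
t 24.85 pos [ 457.1 -451.3  302.4] yaw 99.2 F [ 0.1 -0.4  0.9] M [-0.09  0.03  0.01] open 0.003 grip 0.0 j [-0.88  0.43  1.35  0.    1.36 -1.04]
```

>>> step_arm([
  [[15,22,0,0,1],[35,50,0,0,1],[55,80,0,0,1],[77,110,0,0,1],[97,138,0,0,1],[110,156,0,0,1],[112,158,0,0,1],[112,158,0,0,1]],
])

```text
t: 25.52
eef_pos: [595.9, -312.9, 302.7]
tcp_rot: [3.141, 0.0, 1.736]
ft_force: [0.5, 0.8, 1.0]
opening: 0.506
grip_force: 0.0
```

>>> step_arm([
  [[0,0,20,0,1],[0,0,50,0,1],[0,0,85,0,1],[0,0,120,0,1],[0,0,150,0,1],[0,0,180,0,1],[0,0,205,0,1],[0,0,215,0,1]],
])

```text
t: 26.18
eef_pos: [593.0, -315.0, 84.1]
tcp_rot: [-3.138, -0.003, 1.731]
ft_force: [0.1, -0.5, -0.1]
opening: 0.991
grip_force: 0.0
```

```bash
python3 go.py 545 -324 87 99.1
```

```text
shift [ -1.2 -48.9  -2.7] turn 0.1
t 26.18 pos [ 593.  -315.    84.1] yaw 99.2 F [ 0.1 -0.5 -0.1] M [-0.1   0.08 -0.  ] open 0.991 grip 0.0 j [-0.59  0.66  1.53 -0.    0.95 -0.75]
```

>>> step_arm([
  [[0,-8,-2,0,1],[0,-18,-2,0,1],[0,-28,-2,0,1],[0,-38,-2,0,1],[0,-46,-2,0,1],[0,-50,-2,0,1],[0,-50,-2,0,1]],
])

```text
t: 26.77
eef_pos: [544.9, -323.6, 89.9]
tcp_rot: [3.141, 0.0, 1.732]
ft_force: [0.5, 0.6, -0.4]
opening: 1.0
grip_force: 0.0
```

>>> step_arm([
  [[0,8,0,0,1],[0,15,0,0,1],[0,15,-20,0,1],[0,15,-55,0,1],[0,15,-90,0,1],[0,15,-130,0,1],[0,15,-170,0,0],[0,15,-205,0,-1]],
])

```text
t: 27.43
eef_pos: [561.5, -320.3, 296.8]
tcp_rot: [3.141, 0.001, 1.733]
ft_force: [-0.4, -0.7, -0.2]
opening: 0.913
grip_force: 0.0
```

```bash
python3 go.py 500 -190 290 99.1; python3 - <<'E'
from h import *
t=env.read_camera("top");cv2.imwrite("pics/t12.png",t);g=t.astype(np.float32).mean(2)
print("\n".join(" ".join(f"{v:3d}" for v in r) for r in g[146:174,442:462].astype(int)))
E
```

```text
shift [138.5 -39.7   6.7] turn 0.2
t 27.43 pos [ 561.5 -320.3  296.8] yaw 99.3 F [-0.4 -0.7 -0.2] M [-0.04  0.01 -0.02] open 0.913 grip 0.0 j [-0.62  0.44  1.35  0.    1.35 -0.78]
112 122 142 159 176 194 187 178 182 193 207 223 233 236 238 239 230 184 139 128
181 188 206 217 229 236 236 236 240 240 242 241 241 241 242 244 242 212 149 129
236 240 240 241 241 241 240 242 243 244 243 243 243 241 242 243 242 221 162 126
243 242 243 243 243 244 242 243 243 244 242 241 242 240 241 242 242 234 178 126
242 243 241 242 242 243 243 242 242 240 240 241 241 239 240 240 243 238 191 124
242 243 243 243 242 243 241 242 243 241 241 240 241 241 240 242 243 240 196 127
243 243 243 242 242 244 242 242 242 242 242 240 241 241 242 241 242 240 206 141
243 242 243 243 243 244 243 243 242 242 242 241 241 242 242 241 242 240 217 154
244 242 244 245 247 247 246 247 246 246 242 242 242 240 241 243 243 242 225 161
247 248 235 215 216 220 216 216 215 215 235 244 243 242 243 241 241 244 237 183
220 222 188 140 142 140 145 142 137 134 216 249 249 247 247 245 244 244 240 194
141 140 143 147 150 149 143 151 147 142 
[... 619 characters left out ...]
  76  89  80  53  60 104 129 225 250 243 243 244 244 244 243
145 116  60  40  51  86 109  98  71  78 129 149 224 247 244 241 243 242 242 243
147 127  77  46  51  90 112  92  57  76 125 151 186 237 244 242 242 242 243 244
147 149  99  47  46  66  79  67  50  68 121 144 137 216 245 243 243 242 244 244
152 149 104  32  47  43  61  58  46  51 110 196 224 235 244 242 241 241 242 244
143 198 181  53  72  98 121 108  95 114 126 227 250 244 243 243 242 242 242 242
229 244 243 216 215 224 229 188 139 152 146 223 247 243 243 242 242 241 241 243
243 251 249 248 247 248 249 243 193 145 143 227 247 244 243 243 243 242 242 242
189 242 250 247 245 244 245 247 221 140 138 186 237 244 244 243 243 243 242 241
```

The lever is near mid-travel, with its tip at about (455,160) in the top view. Now I'll press the carousel's bar.

>>> step_arm([
  [[20,-6,0,0,-1],[45,-13,0,0,-1],[75,-21,0,0,-1],[105,-30,0,0,-1],[130,-37,0,0,-1],[138,-40,0,0,-1],[138,-40,10,0,-1],[138,-40,20,0,-1]],
])

```text
t: 28.15
eef_pos: [499.9, -191.3, 273.7]
tcp_rot: [3.14, 0.001, 1.733]
ft_force: [0.6, -0.1, -0.5]
opening: 0.312
grip_force: 0.0
```

>>> step_arm([
  [[0,0,6,0,-1],[0,0,12,0,-1],[0,0,17,0,-1],[0,0,22,0,-1],[0,0,27,0,-1],[0,0,32,0,-1]],
])

```text
t: 28.65
eef_pos: [499.0, -191.3, 241.5]
tcp_rot: [-3.142, -0.0, 1.732]
ft_force: [0.3, 0.6, 0.3]
opening: 0.005
grip_force: 0.0
```

```bash
python3 go.py
```

```text
t 28.65 pos [ 499.  -191.3  241.5] yaw 99.2 F [0.3 0.6 0.3] M [-0.1   0.01 -0.03] open 0.005 grip 0.0 j [-0.49  0.31  1.71  0.    1.13 -0.65]
```

>>> step_arm([
  [[0,0,2,0,-1],[0,0,4,0,-1],[0,0,6,0,-1],[0,0,8,0,-1],[0,0,10,0,-1],[0,0,10,0,-1]],
])

```text
t: 29.15
eef_pos: [498.9, -190.9, 231.8]
tcp_rot: [-3.141, -0.0, 1.732]
ft_force: [0.5, 0.3, -0.4]
opening: 0.001
grip_force: 0.0
```

>>> step_arm([
  [[0,0,2,0,-1],[0,0,3,0,-1],[0,0,4,0,-1],[0,0,4,0,-1]],
])

```text
t: 29.48
eef_pos: [498.9, -191.0, 227.9]
tcp_rot: [-3.141, -0.0, 1.732]
ft_force: [0.3, 0.4, -0.5]
opening: 0.005
grip_force: 0.0
```

>>> step_arm([
  [[0,0,2,0,-1],[0,0,3,0,-1],[0,0,4,0,-1],[0,0,4,0,-1]],
])

```text
t: 29.82
eef_pos: [498.9, -190.9, 223.9]
tcp_rot: [-3.141, -0.0, 1.732]
ft_force: [-0.5, -1.0, -0.0]
opening: 0.005
grip_force: 0.0
```

>>> step_arm([
  [[0,0,2,0,-1],[0,0,3,0,-1],[0,0,4,0,-1],[0,0,4,0,-1]],
])

```text
t: 30.15
eef_pos: [498.9, -191.0, 219.9]
tcp_rot: [-3.141, -0.0, 1.732]
ft_force: [-0.3, -0.2, -0.6]
opening: 0.005
grip_force: 0.0
```

>>> step_arm([
  [[0,0,1,0,-1],[0,0,2,0,-1],[0,0,3,0,-1],[0,0,3,0,-1]],
])

```text
t: 30.48
eef_pos: [498.9, -191.0, 216.9]
tcp_rot: [-3.141, -0.0, 1.732]
ft_force: [0.1, -1.1, 0.2]
opening: 0.006
grip_force: 0.0
```

>>> step_arm([
  [[0,0,1,0,-1],[0,0,2,0,-1],[0,0,3,0,-1],[0,0,3,0,-1]],
])

```text
t: 30.82
eef_pos: [499.2, -191.1, 215.2]
tcp_rot: [3.14, 0.001, 1.732]
ft_force: [-2.1, 0.9, 10.5]
opening: 0.005
grip_force: 5.3
```

>>> step_arm([
  [[0,0,1,0,-1],[0,0,2,0,-1],[0,0,3,0,-1],[0,0,3,0,-1]],
])

```text
t: 31.15
eef_pos: [499.5, -191.3, 214.7]
tcp_rot: [3.138, 0.003, 1.733]
ft_force: [-10.5, 3.9, 35.4]
opening: 0.002
grip_force: 17.1
```

```bash
python3 go.py
```

```text
t 31.15 pos [ 499.5 -191.3  214.7] yaw 99.3 F [-10.5   3.9  35.4] M [0.73 1.76 0.05] open 0.002 grip 17.1 j [-0.49  0.33  1.75 -0.    1.06 -0.65]
```

It's hard against its stop: 35 N with no travel, so it was already home. Now I'll throw the lever again.

>>> step_arm([
  [[0,0,-6,0,-1],[0,0,-20,0,-1],[0,0,-45,0,-1],[0,0,-75,0,-1],[-20,1,-88,0,-1],[-45,3,-90,0,-1],[-75,4,-90,0,-1],[-100,6,-90,0,-1]],
])

```text
t: 31.82
eef_pos: [521.2, -290.2, 301.6]
tcp_rot: [3.141, 0.001, 1.733]
ft_force: [-0.1, 0.4, -0.9]
opening: 0.005
grip_force: 0.0
```

```bash
python3 go.py 520 -328 300 99.1
```

```text
shift [-37.1  -7.3   1.6] turn 0.2
t 31.82 pos [ 521.2 -290.2  301.6] yaw 99.3 F [-0.1  0.4 -0.9] M [-0.03  0.08  0.03] open 0.005 grip 0.0 j [-0.62  0.36  1.47 -0.    1.32 -0.78]
```

>>> step_arm([
  [[-20,-4,0,0,-1],[-35,-7,10,0,-1],[-37,-7,45,0,-1],[-37,-7,85,0,-1],[-37,-7,125,0,-1],[-37,-7,165,0,-1],[-37,-7,200,0,-1],[-37,-7,213,0,-1]],
])

```text
t: 32.48
eef_pos: [517.8, -324.6, 82.6]
tcp_rot: [-3.137, -0.005, 1.732]
ft_force: [0.4, 0.9, 0.6]
opening: 0.006
grip_force: 0.0
```

```bash
python3 go.py 600 -316 87 99.1
```

```text
shift [-4.7 82.5 -4.8] turn 0.2
t 32.48 pos [ 517.8 -324.6   82.6] yaw 99.3 F [0.4 0.9 0.6] M [-0.1  -0.03 -0.  ] open 0.006 grip 0.0 j [-0.67  0.59  1.69  0.    0.86 -0.83]
```

>>> step_arm([
  [[-1,10,0,0,-1],[-2,22,0,0,-1],[-3,34,0,0,-1],[-4,46,0,0,-1],[-4,56,0,0,-1],[-4,65,0,0,-1],[-4,73,0,0,-1],[-4,78,0,0,-1]],
])

```text
t: 33.15
eef_pos: [598.5, -317.4, 88.3]
tcp_rot: [3.141, -0.0, 1.733]
ft_force: [-1.9, -0.8, -0.1]
opening: 0.005
grip_force: 0.5
```

>>> step_arm([
  [[0,2,0,0,-1],[0,4,0,0,-1],[0,6,0,0,-1],[0,8,0,0,-1],[0,8,0,0,-1]],
])

```text
t: 33.57
eef_pos: [601.0, -316.8, 87.6]
tcp_rot: [-3.132, -0.003, 1.733]
ft_force: [-23.9, -3.8, 6.3]
opening: 0.01
grip_force: 12.1
```

```bash
python3 go.py
```

```text
t 33.57 pos [ 601.  -316.8   87.6] yaw 99.3 F [-23.9  -3.8   6.3] M [-0.8   4.48  0.11] open 0.01 grip 12.1 j [-0.58  0.67  1.5  -0.    0.98 -0.74]
```

Lever at its stop again. I'll retreat, check the tip numerically and hand in.

>>> step_arm([
  [[0,-6,0,0,-1],[0,-20,0,0,-1],[0,-40,0,0,-1],[0,-50,-10,0,-1],[0,-52,-40,0,-1],[0,-52,-75,0,-1],[0,-52,-110,0,-1],[0,-52,-145,0,-1]],
])

```text
t: 34.23
eef_pos: [554.1, -324.8, 235.9]
tcp_rot: [3.141, 0.0, 1.732]
ft_force: [1.3, 0.1, -0.3]
opening: -0.001
grip_force: 0.0
```

>>> step_arm([
  [[0,-20,-25,0,-1],[-15,-50,-60,0,-1],[-40,-80,-70,0,-1],[-70,-100,-70,0,-1],[-100,-110,-70,0,-1],[-110,-115,-70,0,-1],[-110,-115,-70,0,-1],[-110,-115,-70,0,-1]],
])

```text
t: 34.9
eef_pos: [458.4, -451.6, 303.2]
tcp_rot: [3.141, -0.001, 1.731]
ft_force: [-0.1, 0.8, 0.0]
opening: 0.007
grip_force: 0.0
```

```bash
python3 go.py; python3 - <<'E'
from h import *
t=env.read_camera("top");g=t.astype(np.float32).mean(2);a=gray("pics/t10.png")
m=(g[140:175,444:464]<25);print("lever black rows/cols",np.argwhere(m).min(0)+(140,444),np.argwhere(m).max(0)+(140,444))
m=(g[160:205,405:435]<35).astype(np.uint8);k,l,st,c=cv2.connectedComponentsWithStats(m);i=1+st[1:,4].argmax();print("bar",st[i],c[i]+(405,160),"before 419,181.9")
print(env.job_done())
E
```

```text
t 34.9 pos [ 458.4 -451.6  303.2] yaw 99.2 F [-0.1  0.8  0. ] M [-0.05  0.06 -0.  ] open 0.007 grip 0.0 j [-0.88  0.43  1.34  0.    1.37 -1.04]
lever black rows/cols [149 448] [159 453]
bar [  9   9  11  27 218] [419.05963303 181.86697248] before 419,181.9
the job is handed in; nothing more can be done
None
```

I handed the job in at about 35 s: the carousel is keyed and pressed hard against its stop (35 N moved it only about 0.5 mm), the start lever is at its back stop, and the arm is clear; no verdict came back, and I did not check the cups in a final picture.

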